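# Lock the light shield into its holder

## Robot

A 6-joint arm with a two-finger parallel gripper is mounted at the origin on a cart in front of the work surface, level with it; the furniture and walls round the work are solid. World frame = base frame: x ahead of the robot, y to its left, z up, the work surface at z = 0. Lengths are in mm, angles in rad, forces in N, time in s.
With the tool pointing down it reaches from about 350 to 725 mm from the base axis. Payload 6 kg.
Tool frame: the origin (TCP) lies on the centre line of the jaws, within the pads' length; the fingertips stand 25 mm ahead of it and the grasp point (between the pads) lies 6 mm ahead of it (ctrl.tip_extent is the distance from the TCP to the fingertips, in mm); z points along the fingers, x is the direction in which the jaws open and shut, and the axes are right-handed (so a half turn about z gives the same grasp; the last joint's range is limited). The gripper opens to 85 mm and grips with 20 to 120 N. Pads are 22 mm wide; open, the fingers measure 114 mm over their backs; the gripper's body (76 mm by 85 mm) begins 54 mm behind the grasp point. The pads swing forward as they close: fully open they stand 13 mm farther back than shut.
Start: joints at [-0.822, 0.04, 0.085, 0, -1.615, -0.334], TCP at [241.812, -549.093, 256.261] pointing down, gripper open.
Joint ranges: [-2.56, 2.56], [-1.29, 2.01], [-1.08, 1.49], [-3.29, 1.98], [-2.81, -0.18], [-2.99, 2.99]. Speed limits (rad/s): [2.57, 2.57, 3.01, 3.14, 3.14, 3.14].

## Interface

Orientations are given as [roll, pitch, yaw] about the fixed x, y, z axes, in that order (R = Rz(yaw) Ry(pitch) Rx(roll)).
In Python, from plant import ctrl gives the robot as it stands.
- The arm moves only by the tool carry_out, never from a script. Its argument "targets" is a list of rows, each a list of 6 numbers: the shift along the tool's x, y, z in m, then the turn, a rotation vector about the tool's x, y, z in degrees. In form: [[x, y, z, wx, wy, wz], ...]. A call has 1 to 20 rows; each row shifts and turns the commanded pose from where the row before left it, along the tool's axes as they then stand; what a row does not reach is not made up. A row lasts 1/8 s, in which the tool goes at most 62.5 mm and 10.7 degrees, less where a joint would pass 70% of its speed; a pose out of reach is approached as far as the arm can. A call with a gripper value outside its range is refused whole. "grip" is the finger opening in m, from 0 to 0.0854, set as the call begins (left out, the last holds). The fingers move at their own pace and stop on an object; "force" is the grip in N (left out, the last holds). Time passes only in rows, so rows that do not move let the fingers close. It gives the time, the measured TCP pose, the force and the opening at its end, in the units of the state.
- ctrl.sense(): the state, without advancing time (a new reading comes with each control period).
- ctrl.capture(name): name is "scene" or "top"; returns the picture (400x640x3 uint8, red, green, blue); there is no depth.
- ctrl.camera_info(name): a dict with "fx", "fy", "cx", "cy" (pixels), "k1" (the pictures are not rectified: a ray, as slopes to the right and down, at radius r is drawn at 1 + k1 r^2 times it, then the intrinsics apply), "extrinsics" (4x4, takes a point from world to camera coordinates). Camera axes: x right, y down, z forward; pixel columns grow to the right and rows downward; lengths in mm; the calibration is good to about 2 mm. A picture is of the moment at which its call begins. camera_info takes no time and is no camera call.
- ctrl.hand_in(): hands the job in, once; it reports no verdict.
The state is a dict: "clock": time; "joints": joint angles; "dq": joint speeds; "tau": joint torques, N m; "tool_pos": TCP position; "ee_rot": TCP orientation; "contact_force": force on the tool from outside, world axes, zero at the start; "moment": the same for the moment, N m; "grip_width": opening from 0.0 (shut) to 1.0 (fully open).
Only numpy, scipy, OpenCV 4.12 (cv2) and the standard library are available. Lean on these libraries where they do the work, as an engineer would, in place of code of your own. Each camera call takes 0.05 s, during which the arm holds its last target. There are 200 camera calls.

## Task

Take the flat shield plate out of its rack and fit it in the shield holder: set its bottom edge into the narrow slot at a slant, clear of the two overhanging catches, then swing it upright beneath them so that it stands fully down in the slot, centred. Let go of it, then turn the keeper arm across the front of the plate as far as it goes. Leave the other things on the table where they are.

Things in the scene. Friction and masses are not known exactly. Their poses are not given: they have to be found in the camera images.
- shield_plate: Flat plain aluminium plate, 8 mm thick (own x), 150 wide (own y), 110 high (own z, from bottom to top edge), about 0.25 kg, front and back alike. Origin: middle of the bottom edge face. It starts standing upright, loose, in the rack's slot, its y along the rack's y; its top edge is free to pinch from above.
- plate_top (a point): Middle of the plate's top edge face, 110 mm along the plate's z from its origin.
- rack: Grey plastic storage rack fixed to the table, 64 (x) x 150 (y) mm. Origin: centre of its underside. Floor 8 mm above the table; at y = +-40..70 mm pairs of cheeks (top 33 mm above the table) form one 12 mm wide slot along y at x = 0; lift the plate straight up by 30 mm or more to free it.
- holder: Dark steel shield holder fixed to the table. Origin: centre of the underside, z up, +y along the slot, -x its open front on the robot's side. Foot x -32..30, y -82..82 mm, 8 thick. Two aluminium slot rails at y -75..75, 12 thick, tops at z = 18. Two rear posts at y = +-54..72 mm, front faces at x = +9.5, carry the catches; between them (y -54..54) is open for fingers.
- slot_floor (a point): Centre of the slot's floor, (0, 0, 8) mm in the holder frame; axes as the holder's. The slot is 15 mm wide (x -7.5..7.5), 10 deep, open at its ends. Upright in it, the plate stands by itself, its top at z = 118 mm in the holder frame, 5 mm below the catches. Swing it up with the bottom edge kept in the slot.
- catch_left (a point): Middle of the underside of the catch's front nose on the +y post, (-20, 63, 123) mm in the holder frame. The catch is a bar 6 mm thick, 18 wide, from the post forward to x = -20, top at z = 129. The catches bar lowering the plate upright: lean its top to the holder's -x by about 0.3 to 0.4 rad, then slide it in from the front along that slant.
- catch_right (a point): The same on the -y post, (-20, -63, 123) mm in the holder frame.
- keeper (a joint): Keeper arm of the holder, on a vertical pillar, light friction (0.05 N m), stays where left. 0 = fully open (arm points to the holder's -x, 20 degrees beyond towards -y), grows clockwise seen from above, 1.92 = closed at its stop (arm along the holder's +y, across the front of the plate). Starts near open, 0 to 0.35.
- keeper_pin (a point): Black upright round pin at the keeper arm's end, 12 mm diameter, the handle to pinch or push. The point is on its axis at its top, 100 mm above the table, 76 mm from the pivot; 37 mm of pin stand above the arm (arm 8 mm thick, top at z = 63, 10 wide). Closed, the pin is at x = -30, y = -22 mm in the holder frame.
- keeper_pivot (a point): Point on the keeper's vertical hinge axis, in holder frame (-30, -98, 55) mm, underside of the arm.
- kapton_roll: amber tape roll lying flat, 60 across, 16 mm high; bystander standing loose on the table. Origin: centre of underside.
- lens_cap: black round cap, 33 across, 13 mm high; bystander standing loose on the table. Origin: centre of underside.
- wafer_case: flat round grey case, 73 across, 13 mm high; bystander standing loose on the table. Origin: centre of underside.
- swab_jar: clear jar with blue lid, 54 across, 70 mm high; bystander standing loose on the table. Origin: centre of underside.
- objective_can: translucent can with black lid, 47 across, 62 mm high; bystander standing loose on the table. Origin: centre of underside.
- ipa_bottle: amber dropper bottle, 39 across, 108 mm high; bystander standing loose on the table. Origin: centre of underside.

How it is judged:
By the outcome, as a careful person would: the job done as asked, in the order asked, and still so for the second after the job is handed in, with the robot touching nothing.
It also fails if it takes over 66 s, if anything falls off the work surface, if the arm or the gripper's body presses on something with over 40 N, if the wrist force passes 120 N, or if a joint passes its speed limit or range.

## Working session

There is one attempt and no reset: what is moved stays moved. The work goes in short steps, Python scripts to look and compute and a tool call to move; the robot and the scene stay as the last step left them, time stands still between calls to the robot, and variables do not carry over. Pictures are saved under pics/ and viewed, about 8 in all and at most 12, crops included, and the job is handed in when it is done.

Besides the shell and the picture viewer there is one more tool, called after "Call:" as a command line: name --pt "numbers of a row" for each row, then --argument value for the rest. carry_out: Moves the arm, as the interface text tells. Its arguments: {"type":"object","properties":{"targets":{"type":"array"},"grip":{"type":"number"},"force":{"type":"number"}},"required":["targets"]}

```bash
mkdir -p pics; ls; python3 - <<'E'
from plant import ctrl
import cv2,numpy as np
for n in ("scene","top"):
    im=ctrl.capture(n); cv2.imwrite(f"pics/{n}0.png",im[:,:,::-1])
    i=ctrl.camera_info(n); print(n,{k:(np.round(v,4).tolist()) for k,v in i.items()})
print(ctrl.sense())
E
```

```text
pics
scene {'fx': 398.0306, 'fy': 398.0306, 'cx': 314.8822, 'cy': 198.4988, 'k1': 0.0145, 'extrinsics': [[-0.8655, -0.5006, 0.0164, 395.8891], [-0.2389, 0.3837, -0.892, 242.3286], [0.4403, -0.776, -0.4517, 1070.2194], [0.0, 0.0, 0.0, 1.0]]}
top {'fx': 486.6535, 'fy': 486.6535, 'cx': 313.7052, 'cy': 205.395, 'k1': -0.1089, 'extrinsics': [[-0.341, -0.9401, 0.005, 89.2417], [-0.8653, 0.3118, -0.3925, 503.7739], [0.3674, -0.1381, -0.9197, 1702.0822], [0.0, 0.0, 0.0, 1.0]]}
{'clock': 0.1, 'joints': array([-8.22299571e-01,  4.07649000e-02,  8.39424162e-02, -4.14596738e-04,
       -1.61552701e+00, -3.33727940e-01]), 'dq': array([ 0.00020942, -0.00193511,  0.00204765,  0.00077482, -0.00108259,
        0.00159836]), 'tau': array([-6.60240068e-03, -3.69347370e+01,  3.48281085e+01,  6.95174217e+00,
       -4.58322247e-03, -2.28389212e-05]), 'tool_pos': array([ 241.77182253, -548.85390859,  255.3874827 ]), 'ee_rot': array([-3.14147525e+00, -1.60315363e-03,  1.98558327e+00]), 'contact_force': array([-0.48652985,  0.08883593, -0.9350965 ]), 'moment': array([0.00304457, 0.01131317, 0.02022723]), 'grip_width': 1.0008655696605193}
```

View pics/scene0.png

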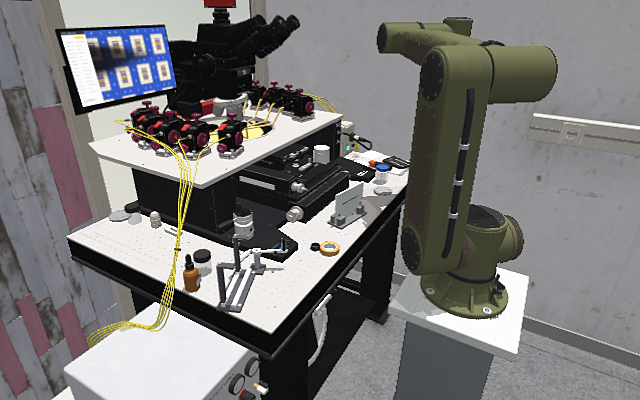

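View pics/top0.png

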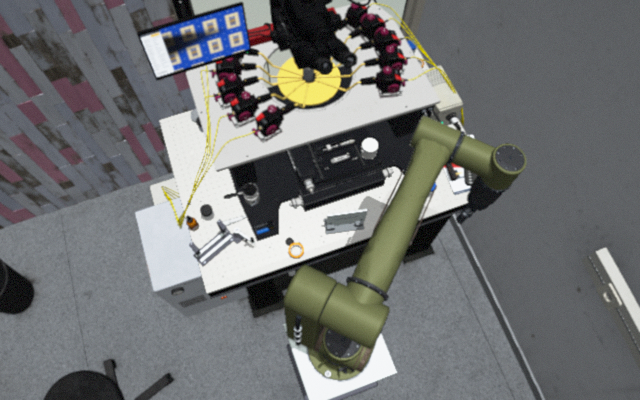

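The scene view shows the holder near (250,275) with its pin near (283,243), and the rack with the plate near (348,205). In the top view they are at about (222,242) and (346,222). I'll enlarge both.

```bash
cat > h.py <<'E'
import cv2,numpy as np
from plant import ctrl
from scipy.optimize import least_squares
from scipy.spatial.transform import Rotation as R
def cam(n):
    i=ctrl.camera_info(n); E=np.array(i["extrinsics"]); return i,E[:3,:3],E[:3,3]
def ray(n,uv):
    i,Q,t=cam(n); d=np.array([(uv[0]-i["cx"])/i["fx"],(uv[1]-i["cy"])/i["fy"]]); s=d.copy()
    for _ in range(10): s=d/(1+i["k1"]*(s@s))
    return -Q.T@t, Q.T@np.array([*s,1.])
def onz(n,uv,z):
    o,d=ray(n,uv); return o+d*(z-o[2])/d[2]
def proj(n,P):
    i,Q,t=cam(n); c=np.atleast_2d(P)@Q.T+t; s=c[:,:2]/c[:,2:]; s=s*(1+i["k1"]*(s**2).sum(1,keepdims=True))
    return s*[i["fx"],i["fy"]]+[i["cx"],i["cy"]]
def tri(a,b):
    (o1,d1),(o2,d2)=ray("scene",a),ray("top",b)
    A=np.array([d1,-d2]).T; s=np.linalg.lstsq(A,o2-o1,rcond=None)[0]
    p,q=o1+s[0]*d1,o2+s[1]*d2; return (p+q)/2,np.linalg.norm(p-q)
def crop(n,x,y,w,h,f,name):
    im=ctrl.capture(n)[y:y+h,x:x+w,::-1]; cv2.imwrite(f"pics/{name}.png",cv2.resize(im,None,fx=f,fy=f,interpolation=cv2.INTER_CUBIC))
E
python3 - <<'E'
from h import *
a=cv2.resize(cv2.imread("pics/scene0.png")[170:320,175:375],None,fx=4,fy=4,interpolation=2); cv2.imwrite("pics/s1.png",a)
b=cv2.resize(cv2.imread("pics/top0.png")[170:290,180:380],None,fx=4,fy=4,interpolation=2); cv2.imwrite("pics/t1.png",b)
E
```

```text
(no output)
```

View pics/s1.png

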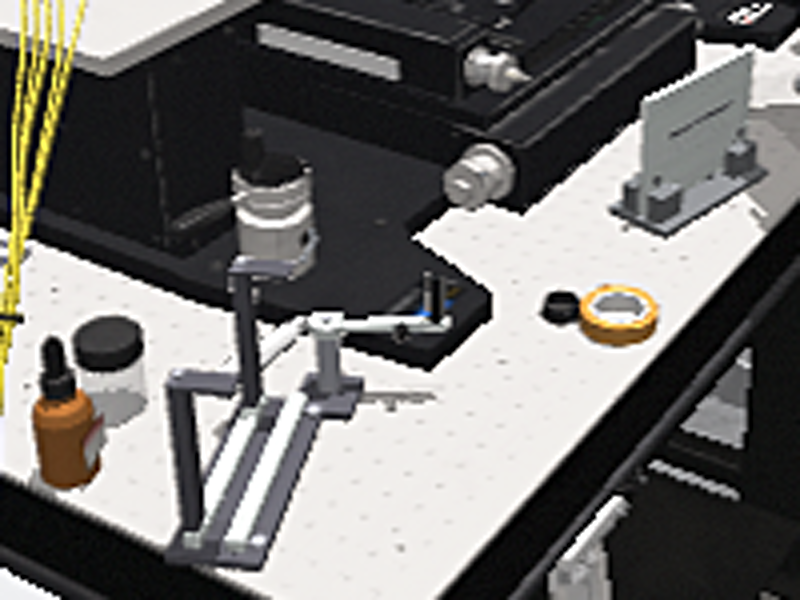

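View pics/t1.png

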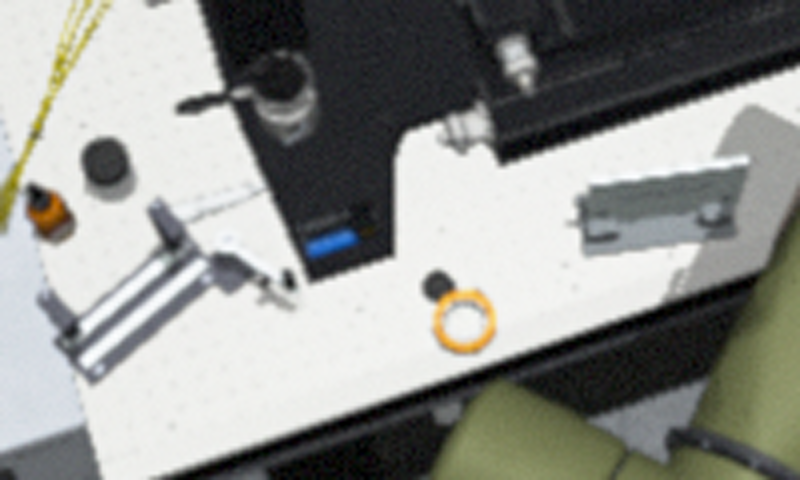

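```bash
cat > fit.py <<'E'
from h import *
def S(x,y): return ((x+.5)/4-.5+175,(y+.5)/4-.5+170)
def T(x,y): return ((x+.5)/4-.5+180,(y+.5)/4-.5+170)
def rigid(loc,w):
    loc,w=np.array(loc,float),np.array(w,float); a,b=loc-loc.mean(0),w-w.mean(0)
    th=np.arctan2((a[:,0]*b[:,1]-a[:,1]*b[:,0]).sum(),(a*b).sum()); c,s=np.cos(th),np.sin(th)
    M=np.array([[c,-s],[s,c]]); t=w.mean(0)-M@loc.mean(0); return th,t,w-(loc@M.T+t)
if __name__=="__main__":
    f=[("scene",S(262,566),(-32,82,4)),("scene",S(170,556),(30,82,4)),("scene",S(238,384),(-20,63,126)),("scene",S(323,318),(-30,-98,63)),
       ("top",T(93,381),(-32,82,4)),("top",T(228,240),(-30,-98,63))]
    W=[onz(n,p,l[2])[:2] for n,p,l in f]
    th,t,r=rigid([l[:2] for *_,l in f],W); print("holder",np.round(th,4),t.round(1)); print(np.round(r,1))
    pin=tri(S(432,274),T(290,274)); print("pin",pin, onz("scene",S(432,274),100),onz("top",T(290,274),100))
    for nm,F,a,b in (("scene",S,(643,97),(752,52)),("top",T,(587,186),(748,158))):
        p,q=onz(nm,F(*a),118),onz(nm,F(*b),118); print("plate",nm,p.round(1),q.round(1),np.linalg.norm(p-q),np.arctan2(*(p-q)[1::-1]))
    for k,a in (("roll",(465,320)),("cap",(438,287))): print(k,onz("top",T(*a),13).round(1))
E
python3 fit.py
```

```text
holder 0.4196 [514.  312.7]
[[-0.3  1.7]
 [-3.  -1.4]
 [-1.6  2.2]
 [ 1.5  0.4]
 [ 4.9 -2.3]
 [-1.5 -0.7]]
pin (array([463.71686012, 166.44427287,  95.20460694]), np.float64(4.450676423179461)) [462.00976021 172.47557243 100.        ] [459.71453391 165.63730338 100.        ]
plate scene [ 449.6 -116.9  118. ] [ 409.8 -246.4  118. ] 135.52493671884667 1.2727123723436797
plate top [ 442.4 -114.   118. ] [ 418.2 -262.7  118. ] 150.66787441625252 1.409185505444219
roll [392.5  24.1  13. ]
cap [432.1  37.4  13. ]
```

```bash
python3 - <<'E'
from h import *
s=cv2.imread("pics/scene0.png");t=cv2.imread("pics/top0.png")
def Z(im,x,y,w,h,f): return cv2.resize(im[y:y+h,x:x+w],None,fx=f,fy=f,interpolation=2)
c=np.zeros((520,800,3),np.uint8)
a=Z(s,325,178,45,60,8);c[:480,:360]=a
a=Z(t,318,200,54,40,8);c[:320,364:796]=a
cv2.imwrite("pics/z1.png",c)
c=np.zeros((560,800,3),np.uint8)
a=Z(s,213,228,77,90,6);c[:540,:462]=a
a=Z(t,186,215,56,54,6);c[:324,464:800]=a
cv2.imwrite("pics/z2.png",c)
E
```

```text
(no output)
```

View pics/z1.png

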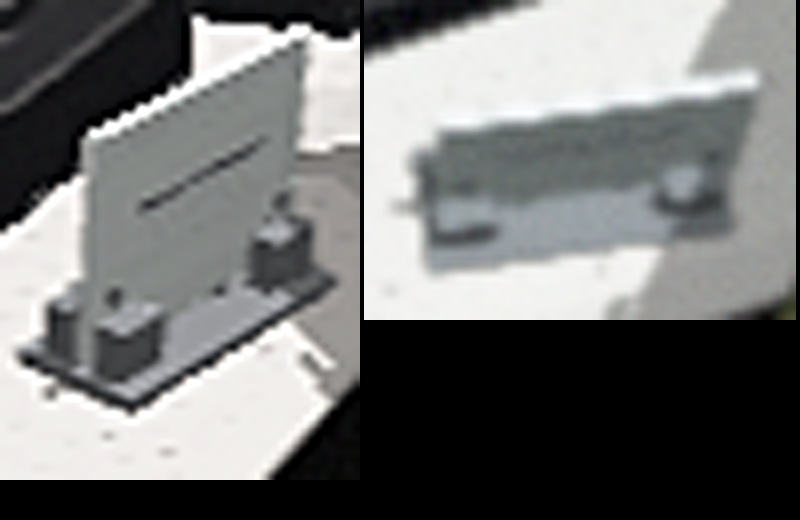

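View pics/z2.png

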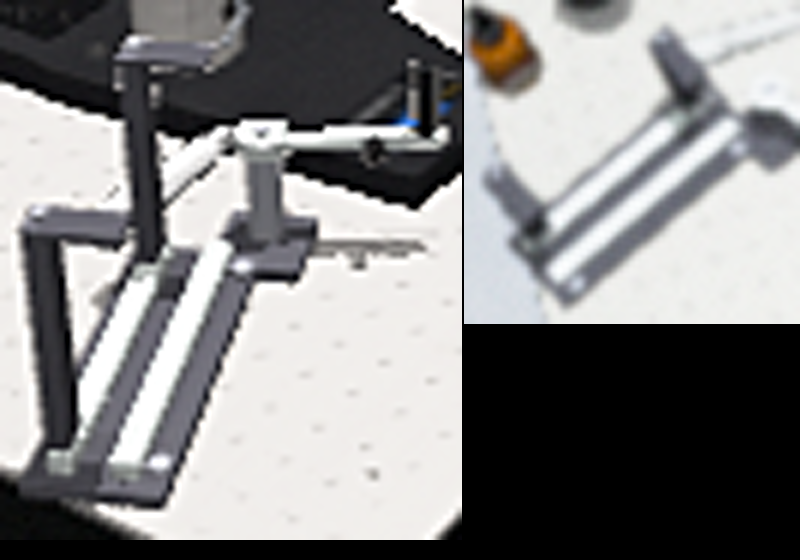

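```bash
cat > fit2.py <<'E'
from h import *
from fit import rigid
def Z(x,y,f,x0,y0): return ((x+.5)/f-.5+x0,(y+.5)/f-.5+y0)
s=lambda x,y:Z(x,y,6,213,228)
t=lambda x,y:Z(x-464,y,6,186,215)
H=[("scene",s(165,490),(-32,82,8)),("scene",s(25,480),(30,82,8)),("scene",s(131,463),(-13.5,75,18)),("scene",s(222,244),(-13.5,-75,18)),
 ("scene",s(151,272),(13.5,-75,18)),("scene",s(129,226),(-20,63,126)),("scene",s(212,53),(-20,-63,126)),("scene",s(262,132),(-30,-98,63)),
 ("top",t(561,273),(-13.5,75,18)),("top",t(737,128),(-13.5,-75,18)),("top",t(570,300),(-32,82,8)),("top",t(515,243),(30,82,8)),("top",t(765,118),(-30,-98,63))]
if __name__=="__main__":
    for sel in (("scene",),("top",),("scene","top")):
        h=[x for x in H if x[0] in sel]; W=[onz(n,p,l[2])[:2] for n,p,l in h]
        th,o,r=rigid([l[:2] for *_,l in h],W); print(sel,round(th,4),o.round(1)); print(r.round(1).tolist())
    p=[onz("scene",s(425,64),100),onz("top",Z(290,274,4,180,170),100)]; print("pin",np.round(p,1))
    u=lambda x,y:Z(x,y,8,325,178); v=lambda x,y:Z(x-364,y,8,318,200)
    for nm,a,b in (("scene",u(92,133),u(305,38)),("top",v(440,130),v(757,82))):
        p,q=onz(nm,a,118),onz(nm,b,118); d=p-q; print("plate",nm,((p+q)/2).round(1),np.linalg.norm(d).round(1),np.arctan2(-d[0],d[1]).round(4))
    print(tri(u(92,133),v(440,130)),tri(u(305,38),v(757,82)))
    K=[("scene",u(132,397),(-32,75,8)),("scene",u(335,280),(-32,-75,8)),("scene",u(22,352),(32,75,8)),("top",v(430,265),(-32,75,8)),("top",v(733,228),(-32,-75,8))]
    W=[onz(n,p,l[2])[:2] for n,p,l in K]; th,o,r=rigid([l[:2] for *_,l in K],W); print("rack",round(th,4),o.round(1),r.round(1).tolist())
    print("bar",tri((232,260),(224,223)),tri((252,250),(242,217)))
    for n in("scene","top"): i,Q,T=cam(n); print(-Q.T@T)
E
python3 fit2.py
```

```text
('scene',) 0.4292 [510.1 317. ]
[[5.4, -3.7], [1.7, -4.7], [-0.1, -1.9], [-2.3, -0.4], [-12.5, 21.5], [3.8, -2.7], [3.2, -4.6], [0.9, -3.5]]
('top',) 0.3655 [508.6 310.1]
[[1.7, -5.5], [3.1, 3.6], [6.2, -5.0], [-4.0, -3.9], [-7.0, 10.8]]
('scene', 'top') 0.4056 [509.7 314.4]
[[4.3, -2.6], [0.0, -2.3], [-1.1, -0.4], [-0.2, 2.5], [-10.6, 25.0], [3.0, -1.2], [5.1, -1.9], [3.7, -0.6], [3.1, -8.2], [-1.1, -1.3], [7.6, -6.9], [-1.7, -8.1], [-12.2, 6.1]]
pin [[459.8 171.9 100. ]
 [459.7 165.6 100. ]]
plate scene [ 428.6 -182.5  118. ] 137.7 -0.2639
plate top [ 429.2 -189.3  118. ] 147.6 -0.185
(array([ 444.80855129, -116.39964418,  117.56060879]), np.float64(3.7498827441479032)) (array([ 417.40074199, -263.83677892,  110.87810307]), np.float64(1.3279920122278528))
rack -0.2007 [ 432.1 -181.6] [[0.8, -2.0], [-1.1, 6.3], [-5.0, 2.0], [3.7, -4.7], [1.7, -1.6]]
bar (array([581.70121406, 249.70311422,  29.30766521]), np.float64(1.5657824896190922)) (array([577.83430323, 174.93963517,  23.75174524]), np.float64(11.550688379411241))
[-70.6423441  935.6998674  693.03420369]
[-159.03350352  161.9378341  1762.75936586]
```

```bash
cat > fit3.py <<'E'
from h import *
from fit2 import H,Z,s,t
def pose(F,x0,fit=True):
    def res(p):
        c,q=np.cos(p[2]),np.sin(p[2]); return np.concatenate([proj(n,[p[0]+c*l[0]-q*l[1],p[1]+q*l[0]+c*l[1],l[2]])[0]-uv for n,uv,l in F])
    r=least_squares(res,x0,loss="soft_l1",x_scale=[1,1,.01]); return r.x,res(r.x).reshape(-1,2)
if __name__=="__main__":
    G=[h for k,h in enumerate(H) if k not in(4,12)]
    G+=[("top",t(665,32),(-20+2,-63,129))][:0]
    for sel in (("scene",),("top",),("scene","top")):
        x,r=pose([g for g in G if g[0] in sel],[512,313,.41]); print(sel,x.round(3)); print(r.round(1).tolist())
    u=lambda x,y:Z(x,y,8,325,178); v=lambda x,y:Z(x-364,y,8,318,200)
    P=[("scene",u(90,133),(0,75,118)),("scene",u(306,38),(0,-75,118)),("top",v(440,130),(0,75,118)),("top",v(757,82),(0,-75,118))]
    x,r=pose(P,[429,-186,-.2]); print("plate",x.round(3),r.round(1).tolist())
    K=[("scene",u(132,397),(-32,75,8)),("scene",u(335,280),(-32,-75,8)),("scene",u(22,352),(32,75,8)),("top",v(430,265),(-32,75,8)),("top",v(733,228),(-32,-75,8))]
    x,r=pose(K,[429,-186,-.2]); print("rack",x.round(3),r.round(1).tolist())
    x,r=pose(P+K,[429,-186,-.2]); print("both",x.round(3),r.round(1).tolist())
E
python3 fit3.py
```

```text
('scene',) [5.12085e+02 3.13529e+02 4.19000e-01]
[[0.7, 0.6], [-0.8, 0.1], [-0.6, -0.6], [-0.3, -1.0], [0.5, 0.1], [0.3, 0.4], [0.0, -0.0]]
('top',) [5.11429e+02 3.08029e+02 4.03000e-01]
[[-0.4, 0.5], [1.1, -1.0], [0.2, 1.4], [-0.7, -0.7]]
('scene', 'top') [5.12558e+02 3.12200e+02 4.18000e-01]
[[0.8, 0.2], [-0.5, -0.2], [-0.4, -1.0], [-0.1, -1.3], [0.7, -0.2], [0.5, 0.1], [0.2, -0.3], [-1.3, 0.7], [-0.2, -1.2], [-0.6, 1.7], [-1.7, -0.3]]
plate [ 4.30181e+02 -1.88216e+02 -2.01000e-01] [[0.5, 0.2], [0.2, -1.6], [-0.8, -0.4], [-0.0, 0.1]]
rack [ 4.32946e+02 -1.83411e+02 -1.94000e-01] [[0.1, 0.1], [0.3, -1.1], [-0.9, -0.8], [-0.4, 1.0], [0.2, 0.1]]
both [ 4.31447e+02 -1.85619e+02 -2.07000e-01] [[-0.4, 0.4], [-0.4, -1.3], [-1.6, -0.6], [-0.8, 0.1], [0.5, -0.2], [1.1, -1.1], [-0.3, -1.1], [0.1, 1.0], [0.8, 0.5]]
```

Fused point fits give the plate at about (430,-187) with yaw -0.20, and the holder at (512.5,312) with yaw 0.418. Residuals are about 1 px, and lengths and heights are plausible. Next I'll move above the plate.

```bash
cat > go.py <<'E'
from h import *
from scipy.linalg import expm,logm
def cur():
    s=ctrl.sense(); T=np.eye(4); T[:3,:3]=R.from_euler("xyz",s["ee_rot"]).as_matrix(); T[:3,3]=s["tool_pos"]; return T,s
def tgt(p,yaw,lean=0):  # lean: radians about tool y
    T=np.eye(4); T[:3,:3]=(R.from_euler("xyz",[np.pi,0,yaw])*R.from_rotvec([0,lean,0])).as_matrix(); T[:3,3]=p; return T
def rows(T,N,A=None):
    A=cur()[0] if A is None else A
    M=np.real(expm(logm(np.linalg.inv(A)@T)/N)); r=R.from_matrix(M[:3,:3]).as_rotvec(degrees=True)
    print(N,"x",[*(M[:3,3]/1000).round(4).tolist(),*r.round(2).tolist()])
def st():
    T,s=cur(); print(round(s["clock"],2),s["tool_pos"].round(1),s["ee_rot"].round(3),"F",s["contact_force"].round(1),"M",s["moment"].round(2),"g",round(s["grip_width"]*85.4,1),"q",s["joints"].round(2))
E
python3 - <<'E'
from go import *
st(); rows(tgt([430.5,-187,235],-.2+np.pi),10)
E
```

```text
0.1 [ 241.8 -548.9  255.4] [-3.141e+00 -2.000e-03  1.986e+00] F [-0.5  0.1 -0.9] M [0.   0.01 0.02] g 85.5 q [-0.82  0.04  0.08 -0.   -1.62 -0.33]
10 x [0.0103, 0.0411, 0.0021, 0.0, -0.01, -5.48]
```

Call:
carry_out --pt "0.0103 0.0411 0.0021 0 0 -5.48" --pt "0.0103 0.0411 0.0021 0 0 -5.48" --pt "0.0103 0.0411 0.0021 0 0 -5.48" --pt "0.0103 0.0411 0.0021 0 0 -5.48" --pt "0.0103 0.0411 0.0021 0 0 -5.48" --pt "0.0103 0.0411 0.0021 0 0 -5.48" --pt "0.0103 0.0411 0.0021 0 0 -5.48" --pt "0.0103 0.0411 0.0021 0 0 -5.48" --pt "0.0103 0.0411 0.0021 0 0 -5.48" --pt "0.0103 0.0411 0.0021 0 0 -5.48" --pt "0 0 0 0 0 0" --pt "0 0 0 0 0 0" --grip 0.05 --force 40

```text
clock: 1.6
tool_pos: [430.2, -187.4, 235.2]
ee_rot: [-3.142, -0.0, 2.942]
contact_force: [-1.0, -0.3, 1.0]
grip_width: 0.585
```

```bash
python3 - <<'E'
from go import *
st(); rows(tgt([430.5,-187,115],-.2+np.pi),6)
s,t=[ctrl.capture(n)[:,:,::-1] for n in("scene","top")]
def Z(im,x,y,w,h,f): return cv2.resize(im[y:y+h,x:x+w],None,fx=f,fy=f,interpolation=2)
c=np.zeros((560,800,3),np.uint8)
a=Z(s,315,125,66,93,6);c[:558,:396]=a
a=Z(t,300,170,66,70,6);c[:420,400:796]=a
cv2.imwrite("pics/g1.png",c)
E
```

```text
1.6 [ 430.2 -187.4  235.2] [-3.142 -0.     2.942] F [-1.  -0.3  1. ] M [-0.06  0.04 -0.01] g 50.0 q [ 0.02 -0.32 -0.28 -0.   -1.61 -0.22]
6 x [-0.0, 0.0001, 0.02, -0.0, -0.0, 0.0]
```

View pics/g1.png

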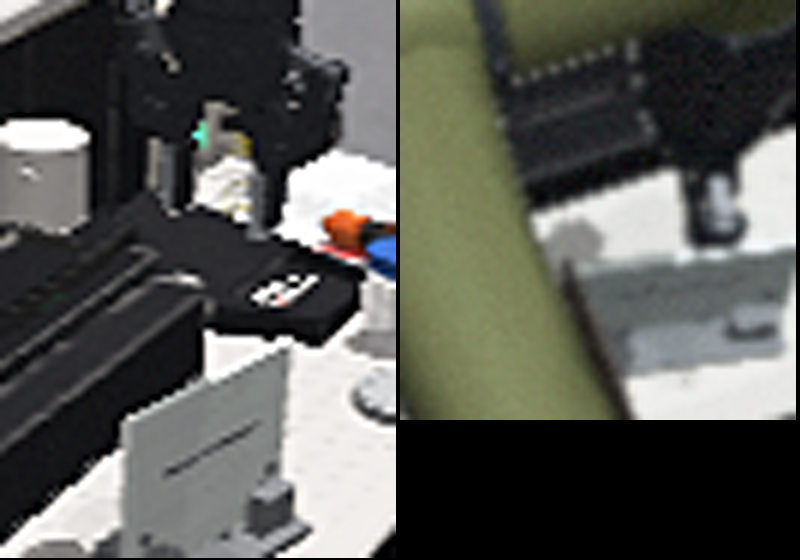

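The picture shows the gripper above the plate, with its fingers at top-view (715,215) over the plate's upper edge. I'll descend and close with low force.

Call:
carry_out --pt "0 0 0.02 0 0 0" --pt "0 0 0.02 0 0 0" --pt "0 0 0.02 0 0 0" --pt "0 0 0.02 0 0 0" --pt "0 0 0.02 0 0 0" --pt "0 0 0.02 0 0 0" --pt "0 0 0 0 0 0" --pt "0 0 0 0 0 0"

```text
clock: 2.7
tool_pos: [430.5, -187.5, 115.9]
ee_rot: [-3.141, 0.001, 2.942]
contact_force: [0.2, -0.9, 0.6]
grip_width: 0.586
```

Call:
carry_out --pt "0 0 0 0 0 0" --pt "0 0 0 0 0 0" --pt "0 0 0 0 0 0" --pt "0 0 0 0 0 0" --pt "0 0 0 0 0 0" --pt "0 0 0 0 0 0" --grip 0.0 --force 20

```text
clock: 3.45
tool_pos: [430.5, -187.3, 115.8]
ee_rot: [3.142, 0.001, 2.942]
contact_force: [0.8, 0.4, 3.9]
grip_width: 0.092
```

```bash
python3 - <<'E'
from go import *
st()
E
```

```text
3.45 [ 430.5 -187.3  115.8] [3.142e+00 1.000e-03 2.942e+00] F [0.8 0.4 3.9] M [ 0.36 -0.27 -0.06] g 7.8 q [ 0.02 -0.3  -0.48  0.   -1.39 -0.22]
```

Call:
carry_out --pt "0 0 0 0 0 0" --pt "0 0 0 0 0 0" --pt "0 0 -0.01 0 0 0" --pt "0 0 -0.01 0 0 0" --pt "0 0 -0.01 0 0 0" --pt "0 0 -0.01 0 0 0" --pt "0 0 -0.02 0 0 0" --pt "0 0 -0.02 0 0 0" --pt "0 0 -0.02 0 0 0" --pt "0 0 -0.02 0 0 0" --pt "0 0 -0.02 0 0 0" --pt "0 0 0 0 0 0" --pt "0 0 0 0 0 0" --force 70

```text
clock: 5.08
tool_pos: [430.0, -187.1, 254.5]
ee_rot: [3.141, -0.001, 2.942]
contact_force: [-0.4, -0.0, -3.4]
grip_width: 0.076
```

```bash
python3 - <<'E'
from go import *
st()
yaw=.418+np.pi; C=np.array([512.5,312.2]); hx=np.array([np.cos(.418),np.sin(.418)])
p=C-hx*90
print(p); A=tgt([*p,260],yaw); rows(A,14)
s,t=[ctrl.capture(n)[:,:,::-1] for n in("scene","top")]
cv2.imwrite("pics/s2.png",s);cv2.imwrite("pics/t2.png",t)
E
```

```text
5.08 [ 430.  -187.1  254.5] [ 3.141e+00 -1.000e-03  2.942e+00] F [-0.4 -0.  -3.4] M [ 0.03 -0.03 -0.01] g 6.5 q [ 0.02 -0.31 -0.24 -0.   -1.65 -0.22]
[430.2487629  275.66598852]
14 x [-0.0029, 0.0335, -0.0004, 0.0, -0.0, -2.53]
```

```bash
cat >> go.py <<'E'
L=107.8; H0=[512.5,312.2,.418]
def hold(bx,by,bz,th,H=None,L=L):   # TCP target with plate bottom centre at holder (bx,by,bz), leaned th to -x
    H=H or H0; x=bx-L*np.sin(th); z=bz+L*np.cos(th); c,s=np.cos(H[2]),np.sin(H[2])
    return tgt([H[0]+c*x-s*by,H[1]+s*x+c*by,z],H[2]+np.pi,-th)
def wpts(x,y,z):
    c,s=np.cos(H0[2]),np.sin(H0[2]); return [H0[0]+c*x-s*y,H0[1]+s*x+c*y,z]
E
python3 - <<'E'
from go import *
A=hold(-73,0,152,0); B=hold(1.8-37.6,0,115,.35); print(A[:3,3],B[:3,3]); rows(A,14); rows(B,5,A)
E
```

```text
[445.78510768 282.56685736 259.8       ] [446.00043809 282.66250192 216.26437844]
14 x [-0.0041, 0.0339, -0.0004, 0.0, -0.01, -2.53]
5 x [0.0012, -0.0, 0.0087, -0.0, -4.01, -0.0]
```

Call:
carry_out --pt "-0.0041 0.0339 -0.0004 0 0 -2.53" --pt "-0.0041 0.0339 -0.0004 0 0 -2.53" --pt "-0.0041 0.0339 -0.0004 0 0 -2.53" --pt "-0.0041 0.0339 -0.0004 0 0 -2.53" --pt "-0.0041 0.0339 -0.0004 0 0 -2.53" --pt "-0.0041 0.0339 -0.0004 0 0 -2.53" --pt "-0.0041 0.0339 -0.0004 0 0 -2.53" --pt "-0.0041 0.0339 -0.0004 0 0 -2.53" --pt "-0.0041 0.0339 -0.0004 0 0 -2.53" --pt "-0.0041 0.0339 -0.0004 0 0 -2.53" --pt "-0.0041 0.0339 -0.0004 0 0 -2.53" --pt "-0.0041 0.0339 -0.0004 0 0 -2.53" --pt "-0.0041 0.0339 -0.0004 0 0 -2.53" --pt "-0.0041 0.0339 -0.0004 0 0 -2.53" --pt "0 0 0 0 0 0"

```text
clock: 7.05
tool_pos: [444.8, 284.5, 259.4]
ee_rot: [-3.141, -0.002, -2.72]
contact_force: [0.3, -0.9, -2.9]
grip_width: 0.08
```

Call:
carry_out --pt "0.0012 0 0.0087 0 -4.01 0" --pt "0.0012 0 0.0087 0 -4.01 0" --pt "0.0012 0 0.0087 0 -4.01 0" --pt "0.0012 0 0.0087 0 -4.01 0" --pt "0.0012 0 0.0087 0 -4.01 0" --pt "0 0 0 0 0 0" --pt "0 0 0 0 0 0"

```text
clock: 7.92
tool_pos: [445.9, 282.8, 217.8]
ee_rot: [3.141, 0.349, -2.723]
contact_force: [-0.0, 0.3, -2.2]
grip_width: 0.08
```

```bash
python3 - <<'E'
from go import *
st()
s,t=[ctrl.capture(n)[:,:,::-1] for n in("scene","top")]
cv2.imwrite("pics/s3.png",s);cv2.imwrite("pics/t3.png",t)
def Z(im,x,y,w,h,f): return cv2.resize(im[y:y+h,x:x+w],None,fx=f,fy=f,interpolation=2)
c=np.zeros((596,800,3),np.uint8)
c[:595,:455]=Z(s,210,198,91,119,5)
c[:350,460:800]=Z(t,180,200,68,70,5)
cv2.imwrite("pics/g3.png",c)
E
```

```text
7.92 [445.9 282.8 217.8] [ 3.141  0.349 -2.723] F [-0.   0.3 -2.2] M [-0.5   1.18 -0.01] g 6.9 q [ 1.08 -0.47 -0.53  0.22 -1.24 -0.7 ]
```

View pics/g3.png

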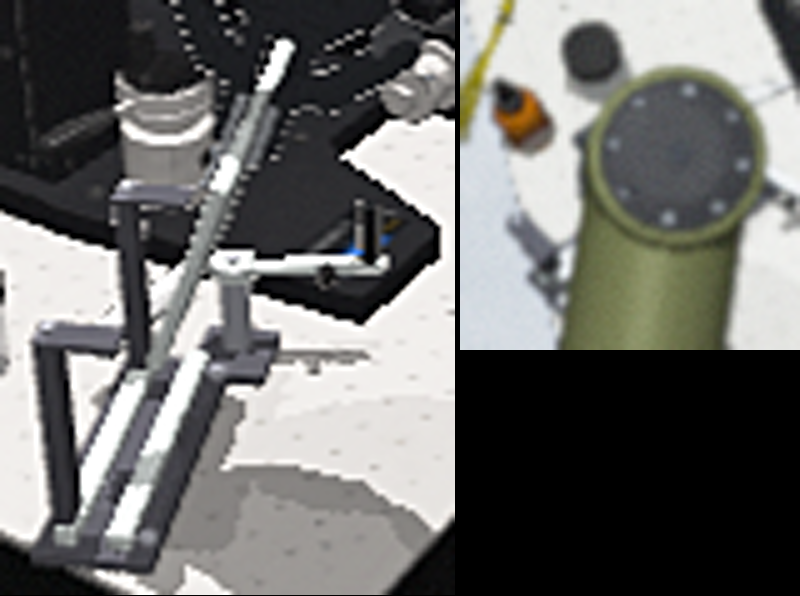

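```bash
python3 - <<'E'
from go import *
T,s=cur()
f=lambda uv:((np.array(uv)-[210,198]+.5)*5-.5).round(0).tolist()
for nm,loc in {"botF+":(4,75,L),"botB+":(-4,75,L),"topF+":(4,75,L-110),"topB+":(-4,75,L-110),"topF-":(4,-75,L-110),"topB-":(-4,-75,L-110)}.items():
    w=T[:3,:3]@np.array(loc)+T[:3,3]; print(nm,w.round(0),f(proj("scene",w)[0]))
for nm,l in {"railF+in":(-7.5,75,18),"railF+out":(-19.5,75,18),"railB+in":(7.5,75,18),"railF-in":(-7.5,-75,18),"railF-out":(-19.5,-75,18),"catchL":(-20,54,129),"catchLu":(-20,72,123),"footF":(-32,82,8),"footF0":(-32,82,0),"footB0":(30,82,0)}.items(): print(nm,f(proj("scene",wpts(*l))[0]))
im=cv2.imread("pics/s3.png"); g=cv2.cvtColor(im,6).astype(int)
for y in (235,240,245,250,255,260,264,268,272,276): print(y,g[y,236:264].tolist())
print("rails")
for y in (290,294,298,302,304,306): print(y,g[y,214:256].tolist())
E
```

```text
botF+ [446. 365. 115.] [160.0, 375.0]
botB+ [453. 368. 118.] [144.0, 369.0]
topF+ [412. 350. 219.] [228.0, 192.0]
topB+ [418. 353. 221.] [211.0, 186.0]
topF- [472. 213. 219.] [299.0, 36.0]
topB- [479. 216. 221.] [284.0, 30.0]
railF+in [110.0, 530.0]
railF+out [134.0, 532.0]
railB+in [80.0, 527.0]
railF-in [189.0, 346.0]
railF-out [210.0, 348.0]
catchL [131.0, 321.0]
catchLu [121.0, 354.0]
footF [157.0, 559.0]
footF0 [158.0, 572.0]
footB0 [35.0, 561.0]
235 [141, 103, 106, 108, 110, 109, 111, 111, 109, 126, 151, 157, 182, 145, 100, 99, 255, 255, 255, 247, 120, 89, 64, 37, 42, 43, 44, 43]
240 [45, 34, 39, 37, 36, 41, 39, 61, 70, 52, 37, 41, 38, 23, 140, 156, 149, 133, 104, 100, 66, 38, 44, 46, 45, 44, 43, 45]
245 [57, 38, 95, 62, 21, 32, 42, 49, 50, 50, 46, 32, 178, 172, 147, 145, 113, 141, 100, 37, 42, 45, 44, 44, 42, 45, 44, 47]
250 [55, 42, 24, 210, 130, 0, 0, 0, 0, 0, 169, 171, 147, 151, 106, 111, 255, 255, 255, 219, 102, 203, 255, 255, 234, 255, 255, 255]
255 [51, 48, 25, 130, 255, 255, 255, 255, 253, 184, 137, 140, 93, 190, 248, 250, 253, 217, 121, 95, 106, 103, 96, 127, 77, 0, 12
[... 1208 characters left out ...]
5, 255, 143, 64, 68, 72, 65, 56, 31, 122, 140, 134, 133, 133, 133, 133, 133, 133, 132]
302 [238, 233, 236, 246, 242, 120, 37, 30, 31, 29, 55, 171, 141, 105, 103, 107, 101, 85, 214, 255, 255, 255, 255, 196, 72, 62, 70, 64, 60, 42, 92, 133, 136, 132, 133, 133, 133, 130, 130, 132, 133, 132]
304 [245, 244, 250, 240, 115, 54, 71, 154, 159, 148, 172, 117, 108, 109, 111, 107, 94, 243, 255, 255, 255, 255, 192, 69, 127, 144, 129, 88, 52, 44, 125, 138, 133, 132, 133, 133, 132, 133, 132, 133, 133, 132]
306 [147, 163, 169, 93, 62, 65, 68, 125, 134, 154, 166, 101, 63, 66, 68, 59, 108, 117, 132, 137, 138, 142, 109, 74, 105, 129, 118, 75, 46, 118, 130, 130, 133, 131, 132, 132, 132, 131, 131, 132, 131, 130]
```

```bash
python3 - <<'E'
from h import *
im=cv2.imread("pics/s3.png"); g=cv2.cvtColor(im,6).astype(int)
for y in range(264,278): print(y,g[y,236:250].tolist())
print("top near")
for y in range(226,242): print(y,g[y,246:262].tolist())
print("top far")
for y in range(202,216): print(y,g[y,258:274].tolist())
print("rail end")
for y in range(300,310): print(y,g[y,228:242].tolist())
E
```

```text
264 [50, 54, 44, 22, 139, 191, 159, 139, 127, 197, 241, 241, 240, 246]
265 [47, 53, 45, 25, 112, 152, 146, 139, 100, 231, 246, 241, 243, 252]
266 [46, 54, 47, 29, 112, 147, 146, 133, 109, 233, 246, 240, 244, 235]
267 [41, 50, 50, 27, 110, 141, 141, 113, 194, 244, 243, 240, 245, 181]
268 [41, 49, 46, 54, 134, 146, 137, 133, 248, 238, 234, 246, 253, 253]
269 [39, 48, 42, 116, 142, 140, 138, 135, 148, 170, 189, 250, 253, 255]
270 [36, 42, 38, 111, 143, 146, 123, 101, 92, 79, 192, 249, 255, 255]
271 [60, 45, 22, 99, 146, 148, 112, 96, 91, 82, 253, 255, 255, 255]
272 [184, 195, 196, 173, 121, 98, 100, 98, 84, 204, 255, 255, 255, 231]
273 [189, 181, 189, 139, 102, 103, 106, 101, 75, 255, 255, 255, 255, 217]
274 [169, 255, 238, 124, 77, 66, 63, 47, 158, 255, 255, 255, 255, 164]
275 [255, 255, 231, 102, 66, 63, 58, 37, 235, 255, 255, 255, 221, 90]
276 [255, 255, 211, 80, 61, 65, 54, 63, 255, 255, 255, 255, 187, 66]
277 [255, 237, 119, 61, 56, 56, 37, 230, 255, 255, 255, 233, 112, 64]
top near
226 [194, 172, 133, 107, 113, 121, 104, 103, 115, 111, 127, 168, 188, 151, 95, 106]
227 [119, 118, 1
[... 2185 characters left out ...]
l end
300 [104, 103, 106, 102, 83, 255, 255, 255, 255, 236, 120, 68, 65, 73]
301 [97, 105, 104, 95, 100, 254, 253, 255, 255, 203, 85, 68, 67, 72]
302 [103, 107, 101, 85, 214, 255, 255, 255, 255, 196, 72, 62, 70, 64]
303 [105, 106, 97, 100, 255, 255, 255, 255, 228, 101, 58, 84, 82, 62]
304 [111, 107, 94, 243, 255, 255, 255, 255, 192, 69, 127, 144, 129, 88]
305 [75, 69, 100, 153, 180, 182, 191, 206, 170, 115, 139, 150, 149, 94]
306 [68, 59, 108, 117, 132, 137, 138, 142, 109, 74, 105, 129, 118, 75]
307 [68, 62, 110, 103, 121, 124, 148, 163, 103, 62, 76, 84, 77, 48]
308 [67, 64, 111, 117, 116, 80, 115, 98, 70, 67, 70, 68, 67, 30]
309 [70, 107, 125, 121, 121, 114, 126, 83, 66, 69, 71, 71, 56, 42]
```

```bash
python3 - <<'E'
from go import *
B=hold(-2.85,0,23,.35); rows(B,10)
E
```

```text
10 x [0.0001, -0.0, 0.0099, 0.0, -0.0, -0.0]
```

Call:
carry_out --pt "0.0001 0 0.0099 0 0 0" --pt "0.0001 0 0.0099 0 0 0" --pt "0.0001 0 0.0099 0 0 0" --pt "0.0001 0 0.0099 0 0 0" --pt "0.0001 0 0.0099 0 0 0" --pt "0.0001 0 0.0099 0 0 0" --pt "0.0001 0 0.0099 0 0 0" --pt "0.0001 0 0.0099 0 0 0" --pt "0.0001 0 0.0099 0 0 0" --pt "0.0001 0 0.0099 0 0 0" --pt "0 0 0 0 0 0" --pt "0 0 0 0 0 0"

```text
clock: 9.52
tool_pos: [476.1, 296.6, 124.2]
ee_rot: [3.142, 0.35, -2.723]
contact_force: [0.1, -0.5, -2.4]
grip_width: 0.076
```

```bash
python3 - <<'E'
from go import *
st()
s,t=[ctrl.capture(n)[:,:,::-1] for n in("scene","top")]
cv2.imwrite("pics/s4.png",s);cv2.imwrite("pics/t4.png",t)
def Z(im,x,y,w,h,f): return cv2.resize(im[y:y+h,x:x+w],None,fx=f,fy=f,interpolation=2)
c=Z(s,212,238,65,74,8); cv2.imwrite("pics/g4.png",c)
T,_=cur()
f=lambda uv:np.array(uv).round(1).tolist()
for nm,loc in {"botF+":(4,75,L),"botB+":(-4,75,L),"topF+":(4,75,L-110),"topB+":(-4,75,L-110)}.items():
    w=T[:3,:3]@np.array(loc)+T[:3,3]; print(nm,f(proj("scene",w)[0]))
E
```

```text
9.53 [476.1 296.6 124.2] [ 3.142  0.35  -2.723] F [ 0.1 -0.5 -2.4] M [-0.51  1.22 -0.05] g 6.5 q [ 1.03 -0.34 -0.61  0.23 -1.02 -0.7 ]
botF+ [231.0, 302.4]
botB+ [227.9, 301.3]
topF+ [243.5, 269.3]
topB+ [240.2, 268.1]
```

View pics/g4.png

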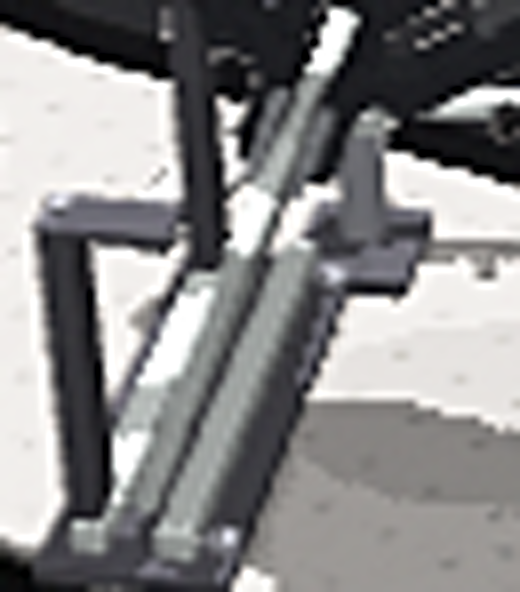

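The plate's lower edge (crop ~(145,512)) lines up between the two rails, whose ends are at (90,535) and (178,540). I'll insert in small steps.

Call:
carry_out --pt "0 0 0.002 0 0 0" --pt "0 0 0.002 0 0 0" --pt "0 0 0.002 0 0 0" --pt "0 0 0.002 0 0 0" --pt "0 0 0.002 0 0 0" --pt "0 0 0 0 0 0"

```text
clock: 10.38
tool_pos: [479.0, 297.7, 114.2]
ee_rot: [-3.141, 0.35, -2.723]
contact_force: [-0.2, 1.8, -3.3]
grip_width: 0.077
```

```bash
python3 - <<'E'
from go import *
st()
s=ctrl.capture("scene")[:,:,::-1]; cv2.imwrite("pics/s5.png",s); g=cv2.cvtColor(s,6).astype(int)
T,_=cur()
for nm,loc in {"botF+":(4,75,L),"botB+":(-4,75,L),"topF+":(4,75,L-110),"topB+":(-4,75,L-110)}.items():
    w=T[:3,:3]@np.array(loc)+T[:3,3]; print(nm,proj("scene",w)[0].round(1))
for y in range(285,311): print(y,g[y,220:244].tolist())
E
```

```text
10.38 [479.  297.7 114.2] [-3.141  0.35  -2.723] F [-0.2  1.8 -3.3] M [-0.59  1.19  0.01] g 6.6 q [ 1.02 -0.33 -0.62  0.23 -1.   -0.7 ]
botF+ [230.1 305.5]
botB+ [227.1 304.4]
topF+ [242.4 272.7]
topB+ [239.2 271.5]
285 [50, 52, 50, 36, 11, 205, 255, 168, 92, 144, 194, 199, 200, 173, 144, 141, 150, 133, 94, 64, 144, 164, 161, 169]
286 [46, 53, 53, 38, 14, 205, 204, 126, 102, 178, 184, 180, 187, 133, 143, 148, 148, 117, 66, 113, 158, 161, 163, 149]
287 [43, 52, 52, 37, 20, 156, 163, 112, 146, 182, 185, 185, 180, 151, 142, 142, 146, 109, 67, 149, 165, 160, 167, 129]
288 [43, 51, 53, 39, 26, 107, 116, 109, 181, 189, 185, 193, 134, 130, 141, 146, 125, 88, 114, 156, 163, 162, 164, 124]
289 [40, 51, 52, 38, 31, 73, 64, 133, 182, 186, 186, 185, 128, 138, 147, 148, 105, 74, 148, 164, 161, 169, 137, 101]
290 [39, 51, 53, 39, 32, 52, 66, 177, 189, 183, 193, 138, 133, 144, 146, 133, 90, 113, 155, 161, 160, 169, 121, 76]
291 [36, 50, 53, 42, 33, 31, 113, 171, 176, 176, 184, 112, 138, 149, 150, 112, 61, 148, 165, 161, 170, 144, 104, 64]
292 [36, 49, 54, 46, 32, 14, 255, 255, 255, 255, 217, 114, 1
[... 1396 characters left out ...]
27, 77, 106, 109, 207, 149, 59, 40]
305 [87, 143, 148, 145, 154, 102, 73, 71, 67, 75, 54, 114, 146, 149, 154, 160, 164, 114, 130, 233, 254, 153, 46, 86]
306 [69, 125, 133, 155, 167, 100, 65, 67, 67, 62, 58, 113, 141, 147, 144, 147, 113, 75, 98, 167, 142, 100, 53, 111]
307 [66, 78, 78, 85, 93, 71, 66, 71, 68, 66, 61, 96, 125, 128, 153, 166, 103, 63, 69, 111, 114, 79, 88, 143]
308 [73, 69, 68, 68, 65, 66, 69, 69, 69, 64, 106, 118, 83, 69, 82, 90, 72, 64, 61, 107, 119, 53, 126, 147]
309 [58, 56, 61, 65, 68, 69, 72, 73, 70, 108, 126, 122, 116, 117, 80, 63, 68, 65, 107, 124, 98, 39, 235, 255]
310 [60, 61, 58, 54, 53, 53, 53, 50, 47, 61, 63, 63, 69, 81, 79, 74, 70, 69, 108, 119, 58, 167, 249, 250]
```

Call:
carry_out --pt "0 0 0.001 0 0 0" --pt "0 0 0.001 0 0 0" --pt "0 0 0.001 0 0 0" --pt "0 0 0 0 0 0" --pt "0 0 0 0 0 0"

```text
clock: 11.05
tool_pos: [480.0, 298.3, 111.7]
ee_rot: [3.141, 0.35, -2.723]
contact_force: [1.2, -0.5, -2.5]
grip_width: 0.077
```

Call:
carry_out --pt "0 0 0.001 0 0 0" --pt "0 0 0 0 0 0" --pt "0 0 0 0 0 0"

```text
clock: 11.42
tool_pos: [480.4, 298.5, 110.8]
ee_rot: [3.141, 0.35, -2.723]
contact_force: [0.6, -0.3, -2.0]
grip_width: 0.079
```

Call:
carry_out --pt "0 0 0.001 0 0 0" --pt "0 0 0 0 0 0" --pt "0 0 0 0 0 0"

```text
clock: 11.8
tool_pos: [480.9, 298.8, 110.6]
ee_rot: [3.141, 0.351, -2.723]
contact_force: [-1.6, -0.5, 3.4]
grip_width: 0.082
```

Call:
carry_out --pt "0 0 0.001 0 0 0" --pt "0 0 0 0 0 0" --pt "0 0 0 0 0 0"

```text
clock: 12.18
tool_pos: [481.5, 299.0, 110.7]
ee_rot: [3.141, 0.352, -2.723]
contact_force: [-3.6, -2.6, 7.5]
grip_width: 0.082
```

```bash
python3 - <<'E'
from go import *
st(); A=cur()[0]
M=hold(2.0,0,11.2,.35); rows(M,2); rows(hold(0.3,0,9.7,0),10,M)
M2=hold(.3,0,9.7,.05); print(M2[:3,3],hold(.3,0,9.7,0)[:3,3])
E
```

```text
12.18 [481.5 299.  110.7] [ 3.141  0.352 -2.723] F [-3.6 -2.6  7.5] M [-0.93  1.61 -0.06] g 7.0 q [ 1.02 -0.32 -0.62  0.24 -0.99 -0.7 ]
2 x [0.0003, -0.0003, -0.0011, 0.02, 0.06, 0.02]
10 x [-0.0036, 0.0, 0.0002, 0.0, 2.01, 0.0]
[507.85028781 310.13471023 117.36527807] [512.77417079 312.32178004 117.5       ]
```

Call:
carry_out --pt "0 0 -0.0016 0 0 0" --pt "0 0 -0.0016 0 0 0" --pt "0 0 0 0 0 0" --pt "-0.0036 0 0.0002 0 2.01 0" --pt "-0.0036 0 0.0002 0 2.01 0" --pt "-0.0036 0 0.0002 0 2.01 0" --pt "-0.0036 0 0.0002 0 2.01 0" --pt "-0.0036 0 0.0002 0 2.01 0" --pt "0 0 0 0 0 0" --pt "0 0 0 0 0 0"

```text
clock: 13.42
tool_pos: [495.7, 305.1, 115.2]
ee_rot: [-3.141, 0.174, -2.723]
contact_force: [-0.4, -0.7, -2.9]
grip_width: 0.081
```

```bash
python3 - <<'E'
from go import *
st(); T,_=cur(); th=.35/2
print(hold(1.1,0,10.4,th)[:3,3]); rows(hold(0.3,0,9.7,0),5)
E
```

```text
13.43 [495.7 305.1 115.2] [-3.141  0.174 -2.723] F [-0.4 -0.7 -2.9] M [-0.21  0.61  0.02] g 6.9 q [ 0.95 -0.12 -0.37  0.1  -1.17 -0.56]
[496.35238483 305.02761963 116.55352089]
5 x [-0.0037, -0.0001, -0.0001, -0.0, 1.99, 0.01]
```

Call:
carry_out --pt "-0.0036 0 -0.0001 0 2.0 0" --pt "-0.0036 0 -0.0001 0 2.0 0" --pt "-0.0036 0 -0.0001 0 2.0 0" --pt "-0.0036 0 -0.0001 0 2.0 0" --pt "-0.0036 0 -0.0001 0 2.0 0" --pt "0 0 0 0 0 0" --pt "0 0 0 0 0 0"

```text
clock: 14.3
tool_pos: [511.9, 312.4, 118.0]
ee_rot: [-3.142, 0.0, -2.723]
contact_force: [0.1, 0.0, -2.4]
grip_width: 0.079
```

```bash
python3 - <<'E'
from go import *
st(); rows(hold(0.3,0,9.0,0),1)
s=ctrl.capture("scene")[:,:,::-1]; cv2.imwrite("pics/s6.png",s); g=cv2.cvtColor(s,6).astype(int)
T,_=cur()
for nm,loc in {"botF+":(4,75,L),"botB+":(-4,75,L),"topF+":(4,75,L-110),"topB+":(-4,75,L-110),"topF-":(4,-75,L-110),"topB-":(-4,-75,L-110)}.items():
    w=T[:3,:3]@np.array(loc)+T[:3,3]; print(nm,proj("scene",w)[0].round(1))
c=cv2.resize(s[238:312,208:280],None,fx=8,fy=8,interpolation=2); cv2.imwrite("pics/g6.png",c)
for y in range(296,310): print(y,g[y,218:244].tolist())
E
```

```text
14.3 [511.9 312.4 118. ] [-3.142  0.    -2.723] F [ 0.1  0.  -2.4] M [-0.02  0.01  0.02] g 6.8 q [ 0.88  0.07 -0.14  0.   -1.36 -0.46]
1 x [-0.0007, -0.0004, 0.0012, -0.0, 0.03, 0.04]
botF+ [230.6 306. ]
botB+ [227.5 305.7]
topF+ [227.  269.7]
topB+ [223.6 269.4]
topF- [243.9 235.6]
topB- [241.  235.4]
296 [140, 102, 55, 50, 51, 52, 41, 26, 112, 143, 145, 139, 107, 115, 120, 97, 67, 255, 255, 251, 255, 219, 113, 95, 103, 109]
297 [141, 103, 56, 48, 51, 54, 40, 27, 92, 140, 146, 145, 108, 112, 117, 87, 180, 255, 252, 252, 255, 189, 92, 102, 109, 112]
298 [139, 101, 56, 47, 51, 53, 39, 25, 86, 138, 145, 144, 103, 111, 111, 100, 255, 255, 251, 255, 244, 143, 98, 104, 108, 109]
299 [138, 119, 64, 49, 51, 51, 38, 22, 119, 188, 157, 148, 105, 110, 103, 190, 255, 252, 252, 255, 194, 97, 99, 108, 108, 109]
300 [138, 126, 68, 49, 53, 52, 36, 48, 139, 146, 142, 143, 103, 107, 82, 255, 255, 250, 255, 248, 156, 99, 104, 109, 107, 108]
301 [141, 98, 54, 47, 47, 48, 30, 123, 119, 116, 135, 143, 105, 103, 106, 254, 254, 251, 255, 211, 107, 97, 104, 108, 107, 99]
302 [126, 75, 42, 37, 35, 33, 51, 15
[... 249 characters left out ...]
3, 115, 75, 55, 138, 150, 118, 213, 255, 255, 255, 255, 186, 107, 200, 224, 224, 159, 92, 35]
305 [59, 55, 84, 141, 147, 147, 153, 103, 62, 51, 101, 126, 98, 140, 170, 172, 179, 191, 173, 157, 221, 236, 228, 140, 51, 153]
306 [57, 56, 59, 125, 135, 155, 168, 98, 56, 55, 64, 68, 58, 109, 134, 139, 137, 139, 106, 93, 116, 155, 130, 87, 37, 206]
307 [60, 59, 57, 73, 72, 81, 88, 64, 58, 61, 57, 56, 54, 93, 125, 126, 147, 159, 114, 96, 97, 106, 103, 63, 156, 232]
308 [70, 64, 64, 58, 56, 55, 56, 56, 60, 62, 60, 59, 58, 62, 104, 72, 106, 117, 106, 106, 106, 106, 106, 41, 216, 238]
309 [61, 59, 56, 57, 59, 60, 60, 62, 64, 65, 63, 65, 64, 56, 104, 105, 111, 112, 111, 110, 110, 112, 91, 36, 220, 235]
```

View pics/g6.png

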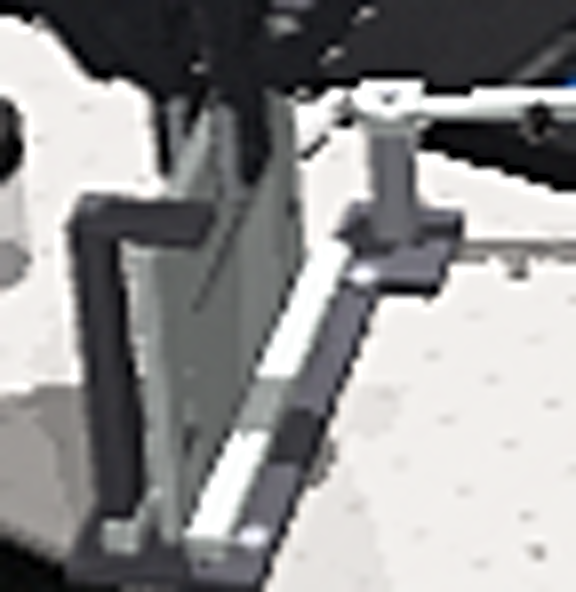

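Upright under both catches: the catch is at crop (150,215), with the plate edge-on between the rails at (165,540). I'll lower it to the floor now.

Call:
carry_out --pt "-0.0005 0 0.001 0 0 0" --pt "0 0 0.001 0 0 0" --pt "0 0 0 0 0 0" --pt "0 0 0 0 0 0"

```text
clock: 14.85
tool_pos: [512.7, 312.8, 116.2]
ee_rot: [3.142, 0.0, -2.723]
contact_force: [-0.7, 0.4, -3.2]
grip_width: 0.083
```

Call:
carry_out --pt "0 0 0.0008 0 0 0" --pt "0 0 0 0 0 0" --pt "0 0 0 0 0 0"

```text
clock: 15.22
tool_pos: [512.9, 312.9, 116.0]
ee_rot: [3.141, 0.001, -2.723]
contact_force: [-0.2, -0.5, 1.1]
grip_width: 0.08
```

Call:
carry_out --pt "0 0 0 0 0 0" --pt "0 0 0 0 0 0" --pt "0 0 0 0 0 0" --pt "0 0 0 0 0 0" --grip 0.03

```text
clock: 15.72
tool_pos: [512.7, 312.8, 115.4]
ee_rot: [3.141, -0.0, -2.723]
contact_force: [-0.2, 0.1, 0.0]
grip_width: 0.354
```

```bash
python3 - <<'E'
from go import *
st(); A=hold(0,0,8,0); A=cur()[0].copy(); A[2,3]=235; B=tgt([440,60,250],.2+np.pi); rows(A,8); rows(B,8,A)
E
```

```text
15.72 [512.7 312.8 115.4] [ 3.141 -0.    -2.723] F [-0.2  0.1  0. ] M [0.01 0.01 0.  ] g 30.2 q [ 0.88  0.07 -0.14 -0.   -1.36 -0.46]
8 x [0.0, 0.0, -0.0149, 0.0, 0.0, 0.0]
8 x [0.0187, -0.0271, -0.0019, 0.0, -0.0, 1.57]
```

Call:
carry_out --pt "0 0 -0.008 0 0 0" --pt "0 0 -0.016 0 0 0" --pt "0 0 -0.016 0 0 0" --pt "0 0 -0.016 0 0 0" --pt "0 0 -0.016 0 0 0" --pt "0 0 -0.016 0 0 0" --pt "0 0 -0.016 0 0 0" --pt "0 0 -0.016 0 0 0" --pt "0.0187 -0.0271 -0.0019 0 0 1.57" --pt "0.0187 -0.0271 -0.0019 0 0 1.57" --pt "0.0187 -0.0271 -0.0019 0 0 1.57" --pt "0.0187 -0.0271 -0.0019 0 0 1.57" --pt "0.0187 -0.0271 -0.0019 0 0 1.57" --pt "0.0187 -0.0271 -0.0019 0 0 1.57" --pt "0.0187 -0.0271 -0.0019 0 0 1.57" --pt "0.0187 -0.0271 -0.0019 0 0 1.57" --pt "0 0 0 0 0 0"

```text
clock: 17.85
tool_pos: [439.5, 58.9, 252.1]
ee_rot: [3.141, 0.002, -2.944]
contact_force: [-0.1, -0.8, 0.7]
grip_width: 0.347
```

```bash
python3 - <<'E'
from go import *
st()
s,t=[ctrl.capture(n)[:,:,::-1] for n in("scene","top")]
cv2.imwrite("pics/s7.png",s);cv2.imwrite("pics/t7.png",t)
def Z(im,x,y,w,h,f): return cv2.resize(im[y:y+h,x:x+w],None,fx=f,fy=f,interpolation=2)
c=np.zeros((600,800,3),np.uint8)
c[:584,:360]=Z(s,213,236,45,73,8)
c[:392,364:796]=Z(t,188,215,54,49,8)
cv2.imwrite("pics/g7.png",c)
for nm,l in {"topF+":(-4,75,118),"topB+":(4,75,118),"topF-":(-4,-75,118),"topB-":(4,-75,118),"botF+":(-4,75,8),"botB+":(4,75,8),"railF+":(-13.5,75,18),"railF-":(-13.5,-75,18),"catchL nose":(-20,63,129),"catchR nose":(-20,-63,129)}.items():
    w=wpts(*l); a=proj("scene",w)[0];b=proj("top",w)[0]; print(nm,((a-[213,236]+.5)*8).round(),((b-[188,215]+.5)*8+[364,0]).round())
E
```

```text
17.85 [439.5  58.9 252.1] [ 3.141e+00  2.000e-03 -2.944e+00] F [-0.1 -0.8  0.7] M [ 0.01 -0.03 -0.04] g 29.6 q [ 0.59 -0.39 -0.3   0.   -1.66 -0.4 ]
topF+ [115. 279.] [407. 291.]
topB+ [ 89. 277.] [396. 279.]
topF- [251.   6.] [664.  73.]
topB- [228.   4.] [653.  61.]
botF+ [145. 568.] [459. 363.]
botB+ [119. 566.] [449. 351.]
railF+ [172. 546.] [467. 371.]
railF- [296. 252.] [711. 162.]
catchL nose [178. 228.] [445. 291.]
catchR nose [287.   1.] [663. 106.]
```

View pics/g7.png

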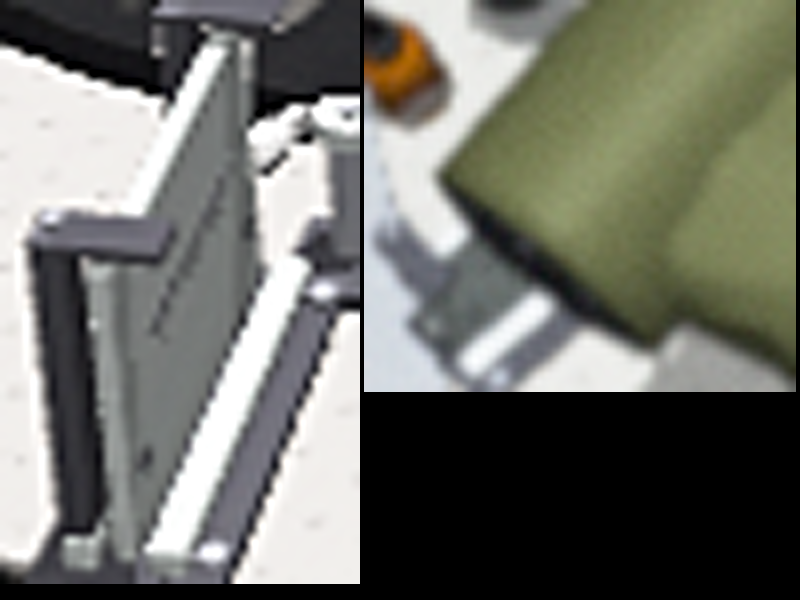

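```bash
python3 - <<'E'
from go import *
g=cv2.cvtColor(cv2.imread("pics/s7.png"),6).astype(int)
for y in (*range(269,301,4),*range(301,309)): print(y,g[y,220:236].tolist(), "predB/F",[proj("scene",wpts(x,75,118-110*(y-270.8)/36.1))[0][0].round(1) for x in(4,-4)])
print("far edge")
for y in range(240,272,4): print(y,g[y,238:250].tolist(),"pred",[proj("scene",wpts(-4,-75,118-110*(y-236.5)/34.))[0].round(1).tolist()])
E
```

```text
269 [56, 41, 24, 151, 171, 168, 170, 124, 103, 122, 127, 104, 95, 118, 130, 93] predB/F [np.float64(223.4), np.float64(226.7)]
273 [55, 43, 34, 43, 140, 149, 145, 113, 98, 117, 124, 123, 126, 87, 110, 124] predB/F [np.float64(223.8), np.float64(227.2)]
277 [53, 54, 39, 22, 116, 144, 146, 110, 98, 116, 124, 108, 83, 112, 124, 122] predB/F [np.float64(224.3), np.float64(227.6)]
281 [53, 54, 40, 33, 36, 143, 153, 139, 107, 99, 117, 122, 121, 122, 120, 121] predB/F [np.float64(224.7), np.float64(228.0)]
285 [48, 54, 51, 39, 23, 140, 153, 154, 112, 97, 117, 122, 120, 120, 121, 121] predB/F [np.float64(225.1), np.float64(228.4)]
289 [40, 52, 53, 38, 29, 72, 143, 154, 127, 102, 115, 121, 121, 123, 122, 119] predB/F [np.float64(225.6), np.float64(228.8)]
293 [32, 49, 54, 44, 37, 19, 141, 149, 143, 106, 89, 58, 112, 122, 115, 99] predB/F [np.float64(226.0), np.float64(229.2)]
297 [75, 42, 51, 53, 39, 29, 75, 139, 150, 112, 116, 120, 115, 101, 216, 255] predB/F [np.float64(226.4), np.float64(229.6)]
301 [76, 40, 46, 49, 28, 122, 95, 136, 145, 135, 105, 103, 105, 254, 253, 255] predB/F [np.floa
[... 883 characters left out ...]
t64(227.5), np.float64(230.7)]
far edge
240 [21, 141, 173, 144, 112, 72, 57, 46, 37, 40, 39, 41] pred [[244.2, 239.8]]
244 [255, 248, 149, 100, 94, 152, 104, 37, 45, 48, 45, 45] pred [[244.5, 243.9]]
248 [147, 112, 121, 107, 99, 123, 75, 8, 18, 11, 2, 0] pred [[244.8, 247.9]]
252 [118, 120, 122, 106, 95, 100, 255, 255, 255, 255, 255, 215] pred [[245.1, 251.8]]
256 [119, 120, 121, 106, 96, 107, 141, 191, 141, 48, 222, 248] pred [[245.4, 255.8]]
260 [123, 104, 92, 117, 109, 94, 95, 235, 246, 240, 239, 240] pred [[245.6, 259.6]]
264 [97, 99, 118, 126, 110, 74, 72, 205, 245, 241, 241, 245] pred [[245.9, 263.5]]
268 [118, 122, 120, 122, 107, 99, 106, 148, 235, 250, 254, 253] pred [[246.2, 267.3]]
```

```bash
python3 - <<'E'
from go import *
rows(tgt([430,-150,250],0+np.pi),8)
E
```

```text
8 x [0.0042, -0.026, 0.0001, 0.0, 0.0, 1.43]
```

Call:
carry_out --pt "0.0042 -0.026 0 0 0 1.43" --pt "0.0042 -0.026 0 0 0 1.43" --pt "0.0042 -0.026 0 0 0 1.43" --pt "0.0042 -0.026 0 0 0 1.43" --pt "0.0042 -0.026 0 0 0 1.43" --pt "0.0042 -0.026 0 0 0 1.43" --pt "0.0042 -0.026 0 0 0 1.43" --pt "0.0042 -0.026 0 0 0 1.43" --pt "0 0 0 0 0 0"

```text
clock: 19.08
tool_pos: [429.8, -150.4, 250.3]
ee_rot: [-3.142, -0.001, 3.14]
contact_force: [-0.1, -0.2, -1.0]
grip_width: 0.355
```

```bash
python3 - <<'E'
from go import *
st()
s,t=[ctrl.capture(n)[:,:,::-1] for n in("scene","top")]
cv2.imwrite("pics/s8.png",s);cv2.imwrite("pics/t8.png",t)
g=cv2.cvtColor(t,6).astype(int); g0=cv2.cvtColor(cv2.imread("pics/top0.png"),6).astype(int)
print("green cover?",t[225:260,190:245].mean((0,1)))
print("now"); 
for y in range(217,264): print(y,g[y,188:236].tolist())
E
```

```text
19.07 [ 429.8 -150.4  250.3] [-3.142e+00 -1.000e-03  3.140e+00] F [-0.1 -0.2 -1. ] M [ 0.01 -0.02 -0.02] g 30.3 q [ 0.11 -0.35 -0.28 -0.   -1.65 -0.11]
green cover? [180.67324675 180.25922078 178.06493506]
now
217 [29, 54, 90, 131, 160, 187, 209, 222, 230, 232, 234, 233, 223, 173, 150, 135, 122, 116, 120, 119, 125, 126, 127, 130, 138, 179, 220, 226, 231, 230, 232, 232, 233, 234, 233, 232, 234, 233, 232, 231, 232, 233, 234, 234, 232, 229, 227, 227]
218 [23, 15, 35, 64, 88, 126, 158, 203, 230, 231, 231, 234, 226, 196, 178, 158, 141, 129, 126, 125, 127, 128, 132, 140, 166, 202, 225, 231, 232, 234, 229, 224, 228, 232, 235, 233, 232, 235, 234, 233, 231, 226, 223, 228, 230, 225, 224, 228]
219 [32, 15, 37, 46, 60, 100, 121, 165, 213, 230, 233, 231, 231, 227, 220, 194, 171, 149, 138, 134, 139, 141, 152, 179, 211, 227, 233, 232, 233, 228, 210, 180, 198, 225, 233, 231, 232, 229, 227, 231, 225, 211, 212, 224, 233, 233, 234, 237]
220 [41, 41, 47, 46, 58, 105, 113, 115, 164, 226, 234, 230, 233, 233, 229, 225, 215, 194, 177, 178, 181, 188, 197, 220, 229, 233, 234, 232, 228, 213, 177, 160, 151, 195
[... 9701 characters left out ...]
 215, 217, 208, 174, 132, 121, 164, 209, 199, 168, 175, 174, 123, 109, 132, 181, 219, 230, 234, 234, 231, 228, 231, 234, 235, 234, 233, 231, 233, 237, 234, 236, 237, 234, 235, 234, 235, 235, 235, 236, 234, 231]
262 [216, 214, 215, 215, 214, 216, 215, 213, 215, 206, 180, 144, 132, 145, 141, 150, 189, 183, 126, 135, 187, 227, 234, 235, 235, 234, 230, 226, 230, 234, 235, 234, 236, 236, 234, 235, 235, 235, 235, 235, 235, 234, 236, 236, 236, 236, 235, 232]
263 [212, 214, 212, 214, 212, 211, 214, 214, 214, 212, 192, 185, 160, 124, 108, 132, 157, 148, 149, 189, 222, 232, 235, 234, 234, 235, 232, 230, 232, 235, 233, 233, 234, 234, 234, 235, 235, 234, 234, 233, 234, 231, 232, 235, 235, 235, 234, 235]
```

```bash
python3 - <<'E'
from go import *
f=lambda *l:proj("top",wpts(*l))[0].round(1).tolist()
for s in(1,-1):
    print("edge",[f(-4,75*s,z) for z in(118,110,100,90,70,40,8)])
    print("catch nose",[f(-20,y*s,z) for y in(54,72) for z in(129,123)],"back",[f(9.5,72*s,z) for z in(129,)], "post",f(9.5,72*s,60))
    print("rail",[f(x,75*s,18) for x in(-19.5,-7.5)],"foot",f(-32,82*s,8))
E
```

```text
edge [[192.9, 250.9], [193.4, 251.6], [194.0, 252.4], [194.6, 253.2], [195.8, 254.9], [197.6, 257.3], [199.4, 259.8]]
catch nose [[199.6, 249.1], [199.9, 249.7], [195.6, 252.5], [196.0, 253.0]] back [[190.5, 246.7]] post [194.8, 252.6]
rail [[201.4, 261.9], [199.4, 259.7]] foot [202.6, 266.3]
edge [[225.0, 223.7], [225.4, 224.5], [225.8, 225.4], [226.3, 226.4], [227.1, 228.3], [228.4, 231.1], [229.7, 233.9]]
catch nose [[222.9, 229.4], [223.2, 229.9], [226.7, 226.1], [227.0, 226.7]] back [[221.5, 220.6]] post [224.6, 227.3]
rail [[231.9, 235.8], [229.9, 233.7]] foot [235.8, 237.7]
```

```bash
cat >> go.py <<'E'
PV=np.array(wpts(-30,-98,0))
def pin(a,z,r=76):  # tool on pin, keeper angle a (0 open .. 1.92), jaws radial
    w=np.pi+.349-a+H0[2]; return tgt([PV[0]+r*np.cos(w),PV[1]+r*np.sin(w),z],w)
E
python3 - <<'E'
from go import *
g8=[cv2.imread(f"pics/{n}8.png") for n in "st"]
for im,(x0,x1,y0,y1),nm in ((g8[0],(272,292,232,256),"scene"),(g8[1],(244,262,230,250),"top")):
    m=(im[y0:y1,x0:x1].max(2)<70).astype(np.uint8); n,l,s,c=cv2.connectedComponentsWithStats(m)
    print(nm,[(s[i].tolist(),c[i].round(1).tolist()) for i in range(1,n) if s[i][4]>5],"exp top/mid/base",[(proj(nm,[460.8,169.6,z])[0]-[x0,y0]).round(1).tolist() for z in(100,80,63)])
A=pin(.2,94); print(A[:3,3]); B=pin(.2,240); rows(B,9); rows(A,8,B); rows(pin(1.92,94),18,A)
E
```

```text
scene [([0, 0, 20, 24, 340], [9.2, 11.1])] exp top/mid/base [[11.6, 5.8], [11.7, 11.9], [11.8, 17.0]]
top [([10, 0, 8, 10, 36], [14.0, 5.6]), ([7, 8, 3, 4, 7], [8.1, 9.7])] exp top/mid/base [[7.0, 8.2], [7.6, 10.0], [8.1, 11.5]]
[460.75717803 169.63963998  94.        ]
9 x [-0.0123, 0.0339, 0.0011, 0.0, -0.0, -3.61]
8 x [0.0, -0.0, 0.0182, 0.0, -0.0, 0.0]
18 x [-0.0003, 0.0073, 0.0, 0.0, -0.0, 5.47]
```

Pin blob in the top view is at (252.1,239.7), and the expected mid-pin is (251.6,240.0), so they agree. Next I'll go over the pin, descend, and pinch lightly.

Call:
carry_out --pt "-0.0123 0.0339 0.0011 0 0 -3.61" --pt "-0.0123 0.0339 0.0011 0 0 -3.61" --pt "-0.0123 0.0339 0.0011 0 0 -3.61" --pt "-0.0123 0.0339 0.0011 0 0 -3.61" --pt "-0.0123 0.0339 0.0011 0 0 -3.61" --pt "-0.0123 0.0339 0.0011 0 0 -3.61" --pt "-0.0123 0.0339 0.0011 0 0 -3.61" --pt "-0.0123 0.0339 0.0011 0 0 -3.61" --pt "-0.0123 0.0339 0.0011 0 0 -3.61" --pt "0 0 0 0 0 0" --pt "0 0 0 0 0 0" --grip 0.035 --force 20

```text
clock: 20.55
tool_pos: [460.2, 169.6, 240.7]
ee_rot: [-3.142, -0.0, -2.574]
contact_force: [-0.7, -0.4, 0.1]
grip_width: 0.408
```

```bash
python3 - <<'E'
from go import *
st(); rows(pin(.2,94),8)
E
```

```text
20.55 [460.2 169.6 240.7] [-3.142 -0.    -2.574] F [-0.7 -0.4  0.1] M [-0.04 -0.01  0.02] g 34.8 q [ 0.77 -0.26 -0.22 -0.   -1.61 -0.2 ]
8 x [-0.0001, -0.0, 0.0183, -0.0, -0.0, 0.01]
```

Call:
carry_out --pt "0 0 0.0183 0 0 0" --pt "0 0 0.0183 0 0 0" --pt "0 0 0.0183 0 0 0" --pt "0 0 0.0183 0 0 0" --pt "0 0 0.0183 0 0 0" --pt "0 0 0.0183 0 0 0" --pt "0 0 0.0183 0 0 0" --pt "0 0 0.0183 0 0 0" --pt "0 0 0 0 0 0" --pt "0 0 0 0 0 0"

```text
clock: 21.8
tool_pos: [460.8, 169.1, 94.9]
ee_rot: [-3.141, 0.001, -2.575]
contact_force: [0.1, -0.1, 0.0]
grip_width: 0.409
```

Call:
carry_out --pt "0 0 0 0 0 0" --pt "0 0 0 0 0 0" --pt "0 0 0 0 0 0" --pt "0 0 0 0 0 0" --pt "0 0 0 0 0 0" --grip 0.0 --force 20

```text
clock: 22.42
tool_pos: [460.6, 168.9, 95.1]
ee_rot: [-3.141, 0.001, -2.575]
contact_force: [-4.3, -1.5, 5.5]
grip_width: 0.134
```

Call:
carry_out --pt "-0.0003 0.0073 0 0 0 5.47" --pt "-0.0003 0.0073 0 0 0 5.47" --pt "-0.0003 0.0073 0 0 0 5.47" --pt "-0.0003 0.0073 0 0 0 5.47" --pt "-0.0003 0.0073 0 0 0 5.47" --pt "-0.0003 0.0073 0 0 0 5.47" --pt "-0.0003 0.0073 0 0 0 5.47" --pt "-0.0003 0.0073 0 0 0 5.47" --pt "0 0 0 0 0 0"

```text
clock: 23.55
tool_pos: [448.9, 225.9, 95.1]
ee_rot: [3.141, -0.001, 2.944]
contact_force: [-9.0, 0.9, 8.1]
grip_width: 0.127
```

```bash
python3 - <<'E'
from go import *
st(); T,s=cur(); d=s["tool_pos"][:2]-PV[:2]; print(np.hypot(*d)); rows(pin(1.92,94),10); print(pin(1.92,94)[:3,3])
E
```

```text
23.55 [448.9 225.9  95.1] [ 3.141e+00 -1.000e-03  2.944e+00] F [-9.   0.9  8.1] M [ 0.23  2.97 -0.15] g 10.9 q [ 0.87 -0.18 -0.42 -0.   -1.33 -1.06]
77.52538361948893
10 x [-0.0005, 0.0073, 0.0001, 0.0, -0.01, 5.48]
[494.02760419 279.92242028  94.        ]
```

Call:
carry_out --pt "0.0007 0.0073 -0.0005 0 0 5.47" --pt "-0.0003 0.0073 0 0 0 5.47" --pt "-0.0003 0.0073 0 0 0 5.47" --pt "-0.0003 0.0073 0 0 0 5.47" --pt "-0.0003 0.0073 0 0 0 5.47" --pt "-0.0003 0.0073 0 0 0 5.47" --pt "-0.0003 0.0073 0 0 0 5.47" --pt "-0.0003 0.0073 0 0 0 5.47" --pt "0 0 0 0 0 0"

```text
clock: 24.68
tool_pos: [479.7, 273.8, 95.2]
ee_rot: [3.141, -0.001, 2.182]
contact_force: [-2.0, 1.6, 3.9]
grip_width: 0.131
```

```bash
python3 - <<'E'
from go import *
st(); rows(pin(1.92,94),2)
E
```

```text
24.68 [479.7 273.8  95.2] [ 3.141e+00 -1.000e-03  2.182e+00] F [-2.   1.6  3.9] M [ 0.45  0.8  -0.14] g 11.2 q [ 0.88 -0.05 -0.3  -0.   -1.32 -1.84]
2 x [-0.0012, 0.0077, 0.0006, 0.03, -0.02, 5.53]
```

Call:
carry_out --pt "-0.0003 0.0073 0 0 0 5.47" --pt "-0.0003 0.0073 0 0 0 5.47" --pt "0 0 0 0 0 0" --pt "0 0 0 0 0 0"

```text
clock: 25.18
tool_pos: [491.0, 280.3, 95.1]
ee_rot: [-3.14, -0.001, 1.992]
contact_force: [-8.9, -0.8, 6.5]
grip_width: 0.129
```

Call:
carry_out --pt "0 0.002 0 0 0 1.5" --pt "0 0.001 0 0 0 0.7" --pt "0 0 0 0 0 0" --pt "0 0 0 0 0 0"

```text
clock: 25.68
tool_pos: [492.2, 281.0, 95.0]
ee_rot: [-3.136, -0.0, 1.954]
contact_force: [-19.6, -2.2, 11.1]
grip_width: 0.129
```

```bash
python3 - <<'E'
from go import *
st(); T,s=cur(); print("force in tool",(T[:3,:3].T@s["contact_force"]).round(1)); rows(pin(1.92,94),1)
E
```

```text
25.68 [492.2 281.   95. ] [-3.136 -0.     1.954] F [-19.6  -2.2  11.1] M [-0.92  5.36 -0.54] g 11.0 q [ 0.87 -0.   -0.25 -0.   -1.33 -2.06]
force in tool [  5.3 -19.  -11. ]
1 x [-0.0016, 0.0013, 0.001, -0.32, -0.02, -2.0]
```

Call:
carry_out --pt "0 -0.001 0 0 0 0" --pt "0 0 0 0 0 0" --pt "0 0 0 0 0 0"

```text
clock: 26.05
tool_pos: [492.2, 280.9, 95.0]
ee_rot: [-3.138, -0.001, 1.954]
contact_force: [-12.6, -1.5, 7.8]
grip_width: 0.133
```

Call:
carry_out --pt "0 0 0 0 0 0" --pt "0 0 0 0 0 0" --pt "0 0 0 0 0 0" --pt "0 0 0 0 0 0" --grip 0.03

```text
clock: 26.55
tool_pos: [492.3, 280.8, 93.4]
ee_rot: [-3.138, -0.0, 1.954]
contact_force: [-6.5, -0.3, 0.9]
grip_width: 0.345
```

Call:
carry_out --pt "0 0 -0.005 0 0 0" --pt "0 0 -0.01 0 0 0" --pt "0 0 -0.015 0 0 0" --pt "0 0 -0.015 0 0 0" --pt "0 0 -0.02 0 0 0" --pt "0 0 -0.02 0 0 0" --pt "0 0 -0.02 0 0 0" --pt "0 0 -0.02 0 0 0" --pt "0 0 -0.02 0 0 0" --pt "0 0 0 0 0 0"

```text
clock: 27.8
tool_pos: [494.6, 281.6, 242.2]
ee_rot: [3.138, -0.001, 1.951]
contact_force: [-0.0, -0.6, 0.0]
grip_width: 0.353
```

```bash
python3 - <<'E'
from go import *
st(); rows(tgt([430,-150,250],2.6),11)
E
```

```text
27.8 [494.6 281.6 242.2] [ 3.138e+00 -1.000e-03  1.951e+00] F [-0.  -0.6  0. ] M [ 0.01  0.02 -0.02] g 30.1 q [ 0.87 -0.05 -0.03  0.   -1.59 -2.06]
11 x [-0.0274, -0.0296, -0.0008, 0.02, -0.0, -3.38]
```

Call:
carry_out --pt "-0.0274 -0.0296 -0.0008 0 0 -3.38" --pt "-0.0274 -0.0296 -0.0008 0 0 -3.38" --pt "-0.0274 -0.0296 -0.0008 0 0 -3.38" --pt "-0.0274 -0.0296 -0.0008 0 0 -3.38" --pt "-0.0274 -0.0296 -0.0008 0 0 -3.38" --pt "-0.0274 -0.0296 -0.0008 0 0 -3.38" --pt "-0.0274 -0.0296 -0.0008 0 0 -3.38" --pt "-0.0274 -0.0296 -0.0008 0 0 -3.38" --pt "-0.0274 -0.0296 -0.0008 0 0 -3.38" --pt "-0.0274 -0.0296 -0.0008 0 0 -3.38" --pt "-0.0274 -0.0296 -0.0008 0 0 -3.38" --pt "0 0 0 0 0 0"

```text
clock: 29.3
tool_pos: [429.1, -151.9, 247.5]
ee_rot: [-3.14, -0.002, 2.597]
contact_force: [-0.1, 0.6, -0.5]
grip_width: 0.351
```

```bash
python3 - <<'E'
from go import *
st()
s,t=[ctrl.capture(n)[:,:,::-1] for n in("scene","top")]
cv2.imwrite("pics/s9.png",s);cv2.imwrite("pics/t9.png",t)
def Z(im,x,y,w,h,f): return cv2.resize(im[y:y+h,x:x+w],None,fx=f,fy=f,interpolation=2)
c=np.zeros((600,800,3),np.uint8)
c[:592,:424]=Z(s,210,235,53,74,8)
c[:376,428:796]=Z(t,188,217,46,47,8)
cv2.imwrite("pics/g9.png",c)
f=lambda l:(((proj("scene",wpts(*l))[0]-[210,235]+.5)*8).round().tolist(),((proj("top",wpts(*l))[0]-[188,217]+.5)*8+[428,0]).round().tolist())
for nm,l in {"pin closed top":(-30,-22,100),"pin base":(-30,-22,63),"pivot":(-30,-98,63)}.items(): print(nm,f(l))
a=cv2.imread("pics/s8.png").astype(int);g=cv2.cvtColor(s,6).astype(int);g8=cv2.cvtColor(cv2.imread("pics/s8.png"),6).astype(int)
for y in(273,285,297,303,305,306): print(y,g8[y,220:234].tolist(),g[y,220:234].tolist())
for y in(244,248,264): print(y,g8[y,236:250].tolist(),g[y,236:250].tolist())
E
```

```text
29.3 [ 429.1 -151.9  247.5] [-3.140e+00 -2.000e-03  2.597e+00] F [-0.1  0.6 -0.5] M [ 0.03 -0.01 -0.04] g 29.9 q [ 0.11 -0.35 -0.28 -0.   -1.65 -0.65]
pin closed top ([314.0, 155.0], [682.0, 186.0])
pin base ([321.0, 249.0], [696.0, 212.0])
pivot ([376.0, 118.0], [821.0, 105.0])
273 [56, 40, 33, 45, 140, 149, 145, 112, 98, 117, 123, 123, 125, 92] [56, 43, 34, 44, 140, 148, 145, 112, 97, 117, 124, 122, 126, 91]
285 [48, 53, 51, 36, 18, 192, 168, 148, 108, 97, 118, 123, 120, 121] [49, 54, 51, 38, 21, 192, 170, 149, 107, 97, 118, 122, 120, 122]
297 [73, 44, 51, 52, 38, 25, 83, 140, 149, 113, 114, 120, 115, 101] [74, 45, 50, 51, 37, 27, 83, 139, 151, 112, 115, 119, 114, 101]
303 [57, 192, 198, 161, 194, 150, 95, 131, 140, 140, 95, 99, 255, 255] [59, 192, 199, 160, 193, 150, 95, 131, 140, 140, 93, 100, 255, 255]
305 [86, 141, 148, 146, 153, 102, 55, 94, 146, 149, 108, 150, 180, 183] [87, 141, 148, 146, 152, 102, 55, 95, 145, 150, 109, 150, 180, 181]
306 [68, 125, 134, 154, 166, 102, 61, 71, 83, 86, 106, 115, 133, 137] [68, 125, 134, 155, 166, 102, 59, 70, 83, 85, 107, 115, 132, 136]
244 [49, 255, 255, 249, 151, 99, 93, 153, 102, 38, 45, 45, 47, 46] [49, 255, 255, 249, 150, 96, 93, 152, 103, 37, 44, 47, 47, 46]
248 [255, 250, 150, 112, 120, 108, 100, 122, 73, 9, 16, 12, 3, 0] [255, 250, 149, 111, 120, 107, 99, 123, 73, 9, 16, 9, 1, 0]
264 [124, 109, 96, 98, 117, 124, 110, 73, 73, 204, 244, 241, 241, 245] [124, 109, 96, 98, 117, 123, 110, 74, 77, 217, 228, 175, 84, 10]
```

View pics/g9.png

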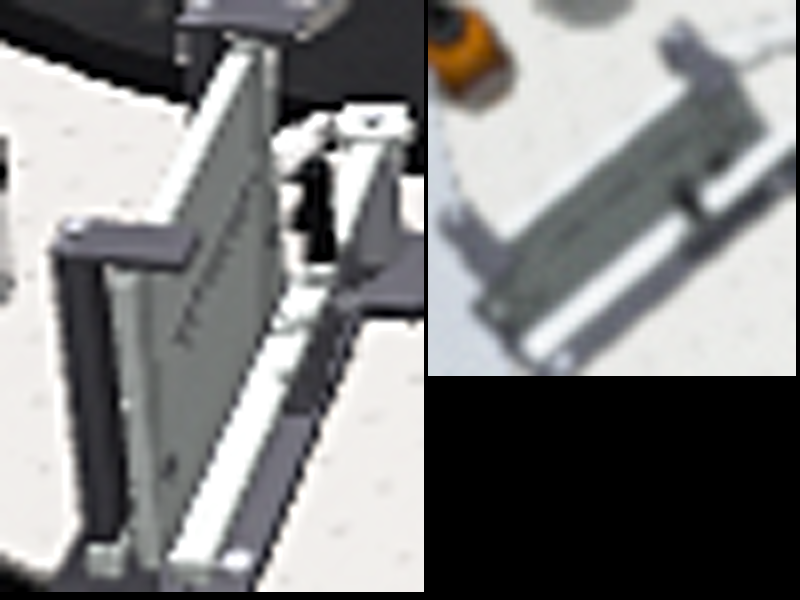

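The last view shows:
- **Plate:** upright under both catches, with pixel values unchanged since release.
- **Keeper:** pin at scene crop (317,160–255) and top crop (685,188), which matches the predicted closed position.

I'll check the bystanders numerically, then hand in.

```bash
python3 - <<'E'
from go import *
a,b=cv2.imread("pics/scene0.png"),cv2.imread("pics/s9.png")
for n,(x,y,w,h) in {"roll+cap":(308,238,34,22),"bottle":(182,252,20,42),"black-lid jar":(193,246,20,30),"can":(232,205,22,28),"case/left":(108,205,55,22),"blue jar":(372,160,20,24)}.items():
    d=cv2.absdiff(a[y:y+h,x:x+w],b[y:y+h,x:x+w]).max(2); print(n,"changed px",int((d>40).sum()),"of",w*h)
st(); print(ctrl.hand_in())
E
```

```text
roll+cap changed px 209 of 748
bottle changed px 0 of 840
black-lid jar changed px 0 of 600
can changed px 0 of 616
case/left changed px 0 of 1210
blue jar changed px 0 of 480
29.4 [ 429.3 -150.1  247.8] [-3.141e+00 -2.000e-03  2.599e+00] F [-0.3  0.2  0.4] M [ 0.03 -0.02 -0.05] g 29.6 q [ 0.11 -0.36 -0.28 -0.   -1.65 -0.65]
the job is handed in; nothing more can be done
None
```

```bash
python3 - <<'E'
import cv2,numpy as np
for n in("scene0","s3","s7","s9"):
    h=cv2.cvtColor(cv2.imread(f"pics/{n}.png")[232:265,300:350],40)
    m=cv2.inRange(h,(8,110,40),(25,255,255)); y,x=np.nonzero(m); print(n,len(x),(x.mean()+300).round(1),(y.mean()+232).round(1))
E
```

```text
scene0 135 328.9 249.8
s3 135 328.9 249.8
s7 135 328.9 249.8
s9 136 328.9 249.9
```

I took the plate from the rack, slid it into the holder slot at a 0.35 rad slant, swung it upright under the catches, lowered it and let go. I then turned the keeper to its stop and handed in at 29.4 s with the arm clear of everything. No verdict was reported.

**Checks that agreed**
- **Seating:** the plate met the slot floor at the height expected from the rack. In the last pictures it stands upright, and it did not move while the keeper was turned.
- **Keeper:** the resistance on the pin rose to about 19 N at the stop. The pin sits where a closed keeper should, in both views.
- **Bystanders:** five of the six image patches I compared were unchanged. The tape roll and lens cap patch did change, but the roll's centre is the same to 0.1 px. I take the change as the arm's shadow, though I did not check the lens cap separately.

**Checks that disagreed or stayed unexplained**
- **Centring along the slot:** my estimates ranged from about -6 mm to +3 mm, most likely about 2 mm towards -y. I did not correct it, because that meant gripping the plate again after closing the keeper.
- **Position across the slot:** the plate sits about 1.5 mm towards the back, within the play.
- **Leftover force:** about 6 N remained on the tool just after it let go of the pin. It vanished on lifting, and I did not find the cause.

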